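# Turn the peg box's tray round and pack the pegs in it

### The job

The tray of the clothes-peg box was pushed into its sleeve the wrong way round, so its pull is caught at the back and the box will not close: take the tray right out and stand it on the worktop, lift the lid off the dish by its knob and lay it right way up on the worktop, and put all the clothes pegs from the dish into the tray. Then slide the tray back into the sleeve turned round, fully home with its pull sticking out at the mouth and every peg inside, and put the lid back squarely on the dish, which stays where it stands. Leave the mug, the soap tray and the flat tin alone.

Things in the scene. Friction and masses are not known exactly. Their poses are not given: they have to be found in the camera images.
- sleeve: Wooden sleeve of the peg box, fixed to the worktop, 166 x 82 x 42 mm. Origin at the centre of its underside, z up, x along its length; the open mouth is its -x end (83 mm from the origin), the +x end is closed by a 4 mm wall. Inside it is 162 mm deep, 68 mm wide and 36 mm high over a 2.5 mm floor.
- sleeve_mouth (a point): Centre of the sleeve's open mouth, 20 mm above the worktop, same axes as the sleeve.
- tray_mid (a point): Loose open wooden tray, 160 x 62 x 24 mm high, about 180 g, walls and floor 4 mm; the point is its centre, 12 mm over its underside. x along its length, z up; the -x end carries the pull, the +x end is plain. It starts in the sleeve the wrong way round (x against the sleeve's x), plain end 42 to 55 mm out of the mouth. Fully home: centre over the sleeve's origin, x as the sleeve's x.
- tray_pull (a point): Centre of the tray's pull, an upright flat wooden tab that reaches 40 mm out from the middle of the tray's -x end, 14 mm wide, 22 mm high from the tray's underside. The point lies 100 mm from the tray's centre along -x, 11 mm over the underside.
- dish: Loose blue ceramic dish, 132 (x) x 176 (y) x 40 mm, walls 5 mm, floor 5 mm thick, 0.9 kg. Origin at the centre of its underside, z up.
- lid_knob (a point): Loose blue lid of the dish, 0.25 kg; the point is the centre of its oblong knob, 44 (x) x 22 (y) x 30 mm high, 15 mm above the top of its 142 x 186 x 6 mm plate; axes as the dish's when on. Under the plate a 112 x 156 x 6 mm lip drops into the dish with 5 mm play each side. On the dish the point is 61 mm above the worktop, on the worktop 27 mm.
- peg_a_mid (a point): Clothes peg (wooden, blue or white), 15 (x) x 72 (y) x 12 mm (z); the point is its centre. y is its long axis. At the start it lies flat in the covered dish, about along the dish's y, or it is absent.
- peg_b_mid (a point): Clothes peg (wooden, blue or white), 15 (x) x 72 (y) x 12 mm (z); the point is its centre. y is its long axis. At the start it lies flat in the covered dish, about along the dish's y, or it is absent.
- peg_c_mid (a point): Clothes peg (wooden, blue or white), 15 (x) x 72 (y) x 12 mm (z); the point is its centre. y is its long axis. At the start it lies flat in the covered dish, about along the dish's y, or it is absent.
- peg_d_mid (a point): Clothes peg (wooden, blue or white), 15 (x) x 72 (y) x 12 mm (z); the point is its centre. y is its long axis. At the start it lies flat in the covered dish, about along the dish's y, or it is absent.
- mug_table: Purple mug, 90 x 119 x 95 mm, a bystander. Origin at the centre of its underside.
- soap_tray: Flat grey soap tray, 61 x 104 x 8 mm, a bystander. Origin at the centre of its underside.
- sardine_tin: Flat tin, 63 x 105 x 26 mm, a bystander. Origin at the centre of its underside.

How it is judged:
By the outcome, as a careful person would: the job done as asked, in the order asked, and still so for the second after the job is handed in, with the robot touching nothing.
Of peg_a, peg_b, peg_c, peg_d only 2 to 4 are there at a start; the rules pass over those that are not, and their reading is None.
At some moment in a run one of tray, lid may be knocked a few centimetres aside while the robot is not near it.
Once in a run the grip may slacken for a moment while it holds something.
It also fails if it takes over 210 s, if anything falls off the work surface, if the arm or the gripper's body presses on something with over 40 N, if the wrist force passes 120 N, or if a joint passes its speed limit or range.

### The arm

A 6-joint arm with a two-finger parallel gripper is mounted at the origin on a cart in front of the work surface, level with it; the furniture and walls round the work are solid. World frame = base frame: x ahead of the robot, y to its left, z up, the work surface at z = 0. Lengths are in mm, angles in degrees, forces in N, time in s.
With the tool pointing down it reaches from about 350 to 850 mm from the base axis. Payload 8.1 kg.
Tool frame: the origin (TCP) lies midway between the tips of the shut fingers; the grasp point (between the pads) lies 19 mm behind it (r.grip_depth is the distance from the TCP to the grasp point, in mm); z points along the fingers, y is the direction in which the jaws open and shut (so a half turn about z gives the same grasp; the last joint's range is limited). The gripper opens to 85 mm and grips with 20 to 120 N. Pads are 22 mm wide; open, the fingers measure 114 mm over their backs; the gripper's body (76 mm by 85 mm) begins 54 mm behind the grasp point. The pads swing forward as they close: fully open they stand 13 mm farther back than shut.
Start: joints at [-78.977, 7.471, 85.268, -0, 87.261, -4.893], TCP at [164.565, -576.995, 231.292] pointing down, gripper open.
Joint ranges: [-169.43, 169.43], [-51.17, 129.36], [1.28, 143.12], [-76.62, 256.62], [0, 156.53], [-152.29, 152.29]. Speed limits (degrees/s): [136.94, 136.94, 159.86, 180, 180, 180].

### API

Orientations are given as [roll, pitch, yaw] about the fixed x, y, z axes, in that order (R = Rz(yaw) Ry(pitch) Rx(roll)).
In Python, from bench import r, imaging gives the robot as it stands.
- The arm moves only by the shell command python3 -m creep 'ROWS' [FORCE]. ROWS is text: rows parted by semicolons, each of 7 numbers parted by spaces: the shift along the tool's x, y, z in cm, then the turn, a rotation vector about the tool's x, y, z in degrees, then the finger opening in cm, from 0 to 8.54. In form: dx dy dz ax ay az gripper; .... A call has 1 to 20 rows; each row is the pose to reach, as a shift and turn from the pose measured when the call began, along the tool's axes at that moment; what a row does not reach only later rows make up. A row lasts 1/10 s, in which the tool goes at most 50 mm and 8.59 degrees, less where a joint would pass 70% of its speed; a pose out of reach is approached as far as the arm can. A call with a gripper value outside its range is refused whole. The fingers move at their own pace and stop on an object; FORCE is the grip in N (left out, the last holds). Time passes only in rows, so rows that repeat a pose let the fingers close. It gives the time, the measured TCP pose, the force and the opening at its end, in the units of the state.
- r.sense(): the state, without advancing time (a new reading comes with each control period).
- imaging.snapshot(name): name is "scene" or "top" or "wrist"; returns the picture (480x640x3 uint8, red, green, blue); there is no depth.
- imaging.camera_info(name): a dict with "camera_matrix" (3x3 intrinsics, pixels), "R" (3x3) and "t" (3): a world point X has camera coordinates R X + t. Camera axes: x right, y down, z forward; pixel columns grow to the right and rows downward; lengths in mm; the calibration is good to about 2 mm. A picture is of the moment at which its call begins: read the wrist's pose just before it. camera_info takes no time and is no camera call; for the wrist camera it gives the pose at the moment of the call.
- r.hand_in(): hands the job in, once; it reports no verdict.
The state is a dict: "time": time; "joint_pos": joint angles; "qd": joint speeds; "joint_efforts": joint torques, N m; "tool_pos": TCP position; "tcp_rot": TCP orientation; "ft_force": force on the tool from outside, world axes, zero at the start; "wrist_torque": the same for the moment, N m; "finger_gap": finger opening in mm.
Only numpy, scipy, OpenCV 4.12 (cv2) and the standard library are available. Lean on these libraries where they do the work, as an engineer would, in place of code of your own. Each camera call takes 0.05 s, during which the arm holds its last target.

## Working session

There is one attempt and no reset: what is moved stays moved. The work goes in short steps, Python scripts to look and compute and a shell command to move; the robot and the scene stay as the last step left them, time stands still between calls to the robot, and variables do not carry over. Pictures are saved under pics/ and viewed, and the job is handed in when it is done.

```bash
ls -la; mkdir -p pics
python3 - <<'E'
from bench import r, imaging
import cv2, numpy as np
print(r.sense())
for n in ["scene","top","wrist"]:
    im=imaging.snapshot(n); cv2.imwrite(f"pics/{n}0.png",im[:,:,::-1])
    c=imaging.camera_info(n); print(n,np.round(c["camera_matrix"],1).tolist(),np.round(c["R"],3).tolist(),np.round(c["t"],1).tolist())
E
```

```text
total 12
drwxr-xr-x  3 agent agent 4096 Dec  7 16:05 .
drwxr-xr-x 23 root  root  4096 Dec  7 16:05 ..
drwxr-xr-x  2 agent agent 4096 Dec  7 16:05 pics
{'time': 0.0, 'joint_pos': array([-7.89750618e+01,  7.51475250e+00,  8.53316013e+01,  1.42056078e-03,
        8.72618612e+01, -4.89471020e+00]), 'qd': array([-0.01248879, -0.01196712,  0.0979397 ,  0.00432109,  0.1008386 ,
        0.00990661]), 'joint_efforts': array([ 1.06488151e-03, -5.69399178e+01, -5.00550091e+01, -3.34838860e-04,
        1.45219118e-02, -1.20096999e-05]), 'tool_pos': array([ 164.47800075, -576.42510733,  230.22589469]), 'tcp_rot': array([-1.79892301e+02, -1.06470614e-02,  1.59195692e+01]), 'ft_force': array([-0.24701314, -0.18967707,  0.94374113]), 'wrist_torque': array([-0.02195816,  0.03526583, -0.01122458]), 'finger_gap': 84.9778383682721}
scene [[470.6, 0.0, 320.8], [0.0, 470.6, 239.3], [0.0, 0.0, 1.0]] [[0.887, -0.461, -0.009], [-0.359, -0.677, -0.643], [0.29, 0.574, -0.766]] [-540.9, 204.1, 1075.3]
top [[529.7, 0.0, 316.0], [0.0, 529.7, 233.7], [0.0, 0.0, 1.0]] [[0.008, -1.0, -0.006], [-0.98, -0.006, -0.199], [0.199, 0.008, -0.98]] [-63.1, 600.2, 1309.3]
wrist [[410.0, 0.0, 323.9], [0.0, 410.0, 236.8], [0.0, 0.0, 1.0]] [[0.275, -0.962, -0.002], [-0.925, -0.265, 0.274], [-0.264, -0.073, -0.962]] [-597.3, -36.6, 379.8]
```

View pics/scene0.png

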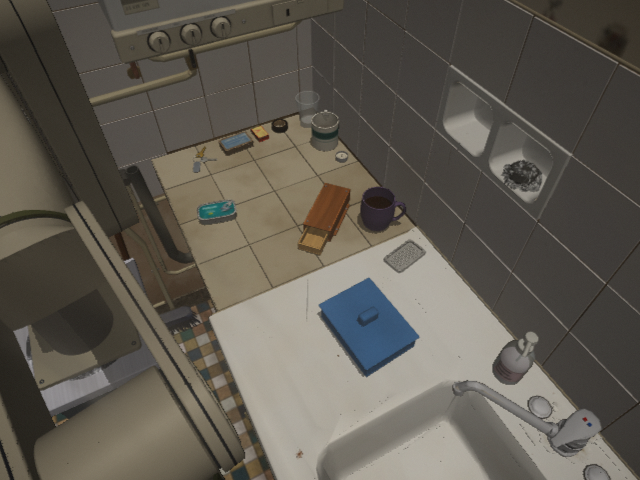

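View pics/top0.png

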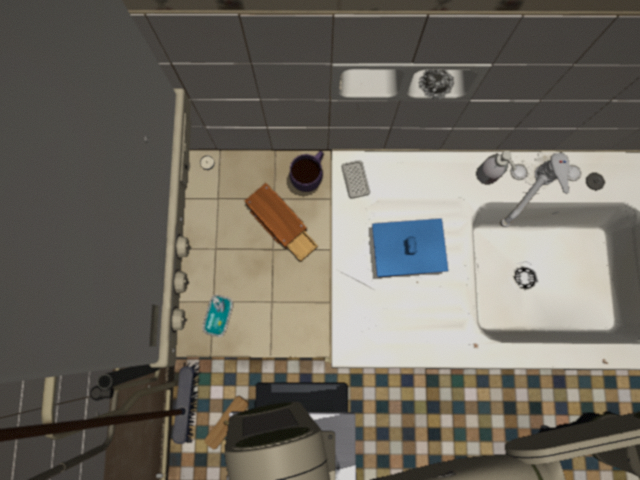

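View pics/wrist0.png

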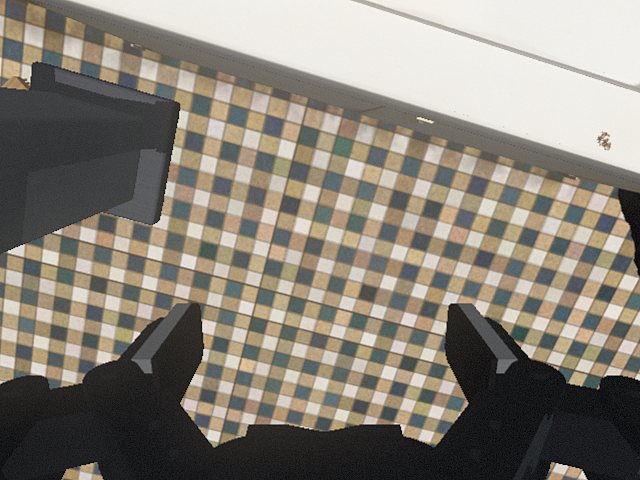

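The scene and top views show the sleeve (top view about (275,213)) with the tray's plain end out toward (303,247). The lidded blue dish is at (410,247), with its knob at (411,244). The mug is at (306,172), the soap tray at (355,180) and the tin at (218,315). Next I measure.

```bash
cat > h.py <<'E'
from bench import r, imaging
import cv2, numpy as np
from scipy.spatial.transform import Rotation as Ro
def ray(ci,uv,z):
    K,R,t=ci["camera_matrix"],np.array(ci["R"]),np.array(ci["t"])
    d=R.T@np.linalg.inv(K)@np.array([uv[0],uv[1],1.]); c=-R.T@t
    return c+d*(z-c[2])/d[2]
def proj(ci,X):
    p=ci["camera_matrix"]@(np.array(ci["R"])@np.array(X,float)+np.array(ci["t"])); return p[:2]/p[2]
def big(mask):
    c,_=cv2.findContours(mask.astype(np.uint8),cv2.RETR_EXTERNAL,cv2.CHAIN_APPROX_NONE)
    return max(c,key=cv2.contourArea)[:,0,:]
def rect(pts):
    (c,s,a)=cv2.minAreaRect(np.array(pts,np.float32)); 
    if s[0]<s[1]: s=(s[1],s[0]); a+=90
    a=(a+90)%180-90
    return np.round(c,1),np.round(s,1),round(a,1)
def tool(): 
    s=r.sense(); return s["tool_pos"],Ro.from_euler("xyz",s["tcp_rot"],degrees=True)
def delta(target,yaw=None,rpy=None):
    "shift cm and rotvec deg in tool axes from now"
    p,R=tool(); 
    d=R.inv().apply(np.array(target)-p)/10
    if rpy is None and yaw is not None: rpy=[180,0,yaw]
    rv=np.zeros(3) if rpy is None else (R.inv()*Ro.from_euler("xyz",rpy,degrees=True)).as_rotvec(degrees=True)
    return np.round(d,2),np.round(rv,1)
def snap(n,name):
    ci=imaging.camera_info(n); im=imaging.snapshot(n); cv2.imwrite(f"pics/{name}.png",im[:,:,::-1]); return ci,im
E
python3 - <<'E'
from h import *
ci=imaging.camera_info("top"); im=cv2.imread("pics/top0.png"); hsv=cv2.cvtColor(im,cv2.COLOR_BGR2HSV)
H,S,V=[hsv[...,i].astype(int) for i in range(3)]
roi=np.zeros(H.shape,bool); roi[170:290,230:460]=1
for n,m,z in [("sleeve",(H<13)&(S>110)&(V>60)&roi,42),("tray",(H>=12)&(H<25)&(S>110)&(V>130)&roi,24),("blue",(H>98)&(H<118)&(S>120)&roi,46)]:
    c=big(m); print(n,len(c),rect([ray(ci,p,z)[:2] for p in c]))
o=cv2.resize(im[170:290,230:460],None,fx=3.4,fy=3.4,interpolation=cv2.INTER_CUBIC); cv2.imwrite("pics/topz.png",o)
for uv,z in [((306,172),95),((355,180),8),((218,315),26)]: print(ray(ci,uv,z))
E
```

```text
sleeve 226 (array([653.6,  51.6]), array([163.9,  82.8]), 42.2)
tray 86 (array([575.8, -21.9]), array([61.6, 54.3]), -50.2)
blue 236 (array([ 569.2, -301. ]), array([181. , 137.8]), -85.1)
[755.77548383 -32.09896295  95.        ]
[ 762.10322092 -164.21302788    8.        ]
[392.36991657 191.95139987  26.        ]
```

View pics/topz.png

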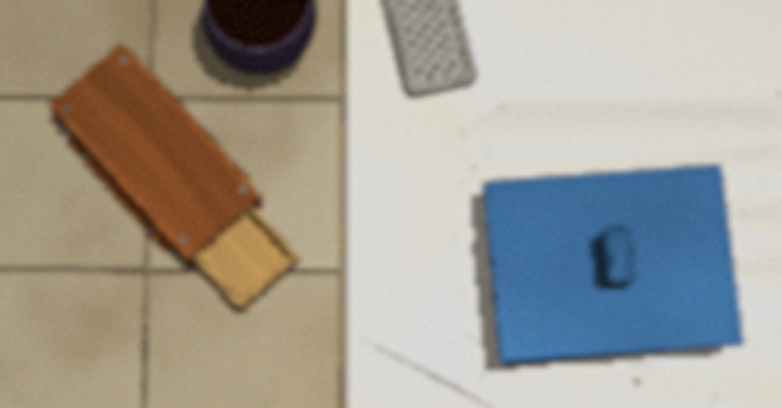

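Run:
```python
from h import *
ci=imaging.camera_info("top"); im=cv2.imread("pics/top0.png")
for uv in [(331,367),(475,367),(475,210),(475,330),(331,150),(331,250),(180,357),(440,260)]: print(uv,np.round(ray(ci,uv,0)[:2]))
print([np.round(proj(ci,X)) for X in [(400,-330,0),(488,-98,0),(429,-152,0)]])
cv2.imwrite("pics/topz2.png",cv2.resize(im[200:380,230:490],None,fx=3,fy=3,interpolation=cv2.INTER_CUBIC))
# tray top-face corners
hsv=cv2.cvtColor(im,cv2.COLOR_BGR2HSV);H,S,V=[hsv[...,i].astype(int) for i in range(3)]
roi=np.zeros(H.shape,bool); roi[170:290,230:460]=1
c=big((H>=12)&(H<25)&(S>110)&(V>130)&roi)
R=Ro.from_euler("z",-42.2,degrees=True).as_matrix()
P=np.array([R@(ray(ci,p,24)-[653.6,51.6,0]) for p in c]); print(P[:,:2].min(0),P[:,:2].max(0))
ci=imaging.camera_info("scene"); im=cv2.imread("pics/scene0.png"); hsv=cv2.cvtColor(im,cv2.COLOR_BGR2HSV);H,S,V=[hsv[...,i].astype(int) for i in range(3)]
roi=np.zeros(H.shape,bool); roi[170:385,290:430]=1
for n,m,z in [("tray",(H>=12)&(H<25)&(S>110)&(V>130)&roi,24),("blue",(H>98)&(H<118)&(S>120)&roi,46)]:
    c=big(m); print(n,rect([ray(ci,p,z)[:2] for p in c]))
```

```text
(331, 367) [ 264. -100.]
(475, 367) [ 267. -469.]
(475, 210) [ 681. -491.]
(475, 330) [ 360. -474.]
(331, 150) [851. -98.]
(331, 250) [568. -99.]
(180, 357) [286. 290.]
(440, 260) [ 543. -390.]
[array([419., 314.]), array([331., 280.]), array([351., 302.])]
[-134.02502208  -34.07395223] [-78.92869508  27.95460977]
tray (array([573.4, -21.4]), array([59.5, 52.5]), -47.9)
blue (array([ 567.1, -304.4]), array([183. , 138.3]), -85.4)
```

View pics/topz2.png

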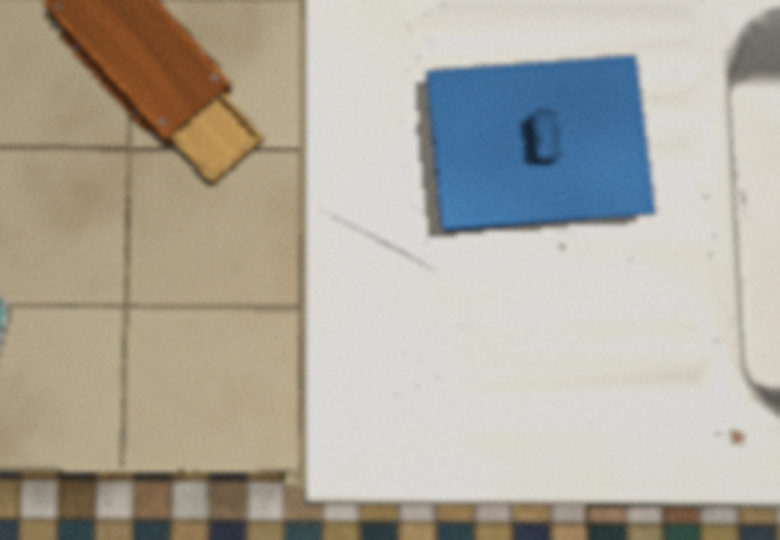

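Run:
```python
from h import *
ci=imaging.camera_info("wrist"); p,R=tool()
c=-np.array(ci["R"]).T@ci["t"]; print("cam in tool",R.inv().apply(c-p), "fwd in tool",R.inv().apply(ci["R"][2]))
print(delta([560,-35,220],42.2), np.linalg.norm([560-164,-35+576]))
```

```text
cam in tool [  69.09069728   -1.61230711 -143.46071415] fwd in tool [-2.74089837e-01 -6.38091407e-04  9.61703881e-01]
(array([ 52.89, -41.23,   1.11]), array([ -0.1,  -0. , -26.3])) 670.4453743594627
```

```bash
python3 -m creep '53 -41.2 1 0 0 -26 8.5;53 -41.2 1 0 0 -26 8.5;53 -41.2 1 0 0 -26 8.5;53 -41.2 1 0 0 -26 8.5;53 -41.2 1 0 0 -26 8.5;53 -41.2 1 0 0 -26 8.5;53 -41.2 1 0 0 -26 8.5;53 -41.2 1 0 0 -26 8.5;53 -41.2 1 0 0 -26 8.5;53 -41.2 1 0 0 -26 8.5;53 -41.2 1 0 0 -26 8.5;53 -41.2 1 0 0 -26 8.5;53 -41.2 1 0 0 -26 8.5;53 -41.2 1 0 0 -26 8.5;53 -41.2 1 0 0 -26 8.5;53 -41.2 1 0 0 -26 8.5;53 -41.2 1 0 0 -26 8.5'
python3 - <<'E'
from h import *
ci,im=snap("wrist","w1")
print(r.sense()["time"],r.sense()["tool_pos"],r.sense()["tcp_rot"])
E
```

```text
time: 1.85
tool_pos: [560.6, -35.9, 220.9]
tcp_rot: [-179.9, -0.0, 41.9]
ft_force: [0.2, -0.3, 0.2]
finger_gap: 84.9
1.9 [560.62392049 -36.11121408 221.09049053] [-1.79927686e+02 -1.93355799e-02  4.18371576e+01]
```

View pics/w1.png

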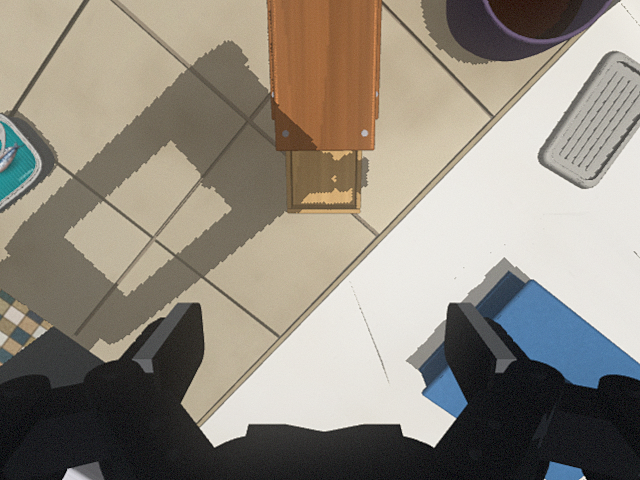

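The wrist view shows the sleeve mouth's top edge at row 150 (columns 275 to 374). The tray's plain end is at row about 212 (columns 287 to 361), and the tin, mug, soap tray and lid are clear of it.

Run:
```python
from h import *
ci=imaging.camera_info("wrist"); im=cv2.imread("pics/w1.png")
cv2.imwrite("pics/w1z.png",cv2.resize(im[90:230,250:400],None,fx=4,fy=4,interpolation=cv2.INTER_CUBIC))
for n,uv,z in [("mL",(275.5,150),42),("mR",(374,150),42),("sL",(270,10),42),("sR",(380.5,10),42),("tL",(288,212),24),("tR",(360.5,212),24)]: print(n,np.round(ray(ci,uv,z),1))
```

```text
mL [569.9  25.1  42. ]
mR [620.6 -31.5  42. ]
sL [641.7  90.4  42. ]
sR [693.8  32.2  42. ]
tL [535.1 -15.3  24. ]
tR [576.2 -61.1  24. ]
```

View pics/w1z.png

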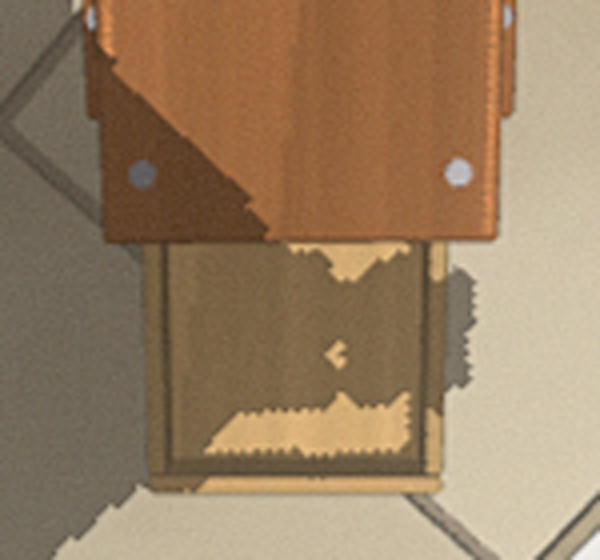

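Run:
```python
from h import *
print(delta([571.7,-23.6,3],42))
```

```text
(array([ 1.65, -0.17, 21.81]), array([-0.1, -0. , -0.2]))
```

```bash
python3 -m creep '1.6 -0.2 5 0 0 0 8.5;1.6 -0.2 9 0 0 0 8.5;1.6 -0.2 13 0 0 0 8.5;1.6 -0.2 16 0 0 0 8.5;1.6 -0.2 18 0 0 0 8.5;1.6 -0.2 20 0 0 0 8.5;1.6 -0.2 21.5 0 0 0 8.5;1.6 -0.2 21.8 0 0 0 8.5;1.6 -0.2 21.8 0 0 0 8.5;1.6 -0.2 21.8 0 0 0 6;1.6 -0.2 21.8 0 0 0 5.5;1.6 -0.2 21.8 0 0 0 5.5;1.6 -0.2 21.8 0 0 0 5.5;1.6 -0.2 21.8 0 0 0 5.5;1.6 -0.2 21.8 0 0 0 5.5' 40
python3 - <<'E'
from h import *
ci,im=snap("wrist","w2"); snap("scene","s2")
p,R=tool(); print(p,delta(p+np.array([-.743,-.669,0])*60+[0,0,1.]))
E
```

```text
time: 3.4
tool_pos: [572.3, -23.9, 4.8]
tcp_rot: [180.0, -0.1, 41.8]
ft_force: [-2.4, -1.8, 6.1]
finger_gap: 60.8
[572.33937951 -23.90070119   4.84312706] (array([-6.  ,  0.02, -0.11]), array([0., 0., 0.]))
```

View pics/w2.png

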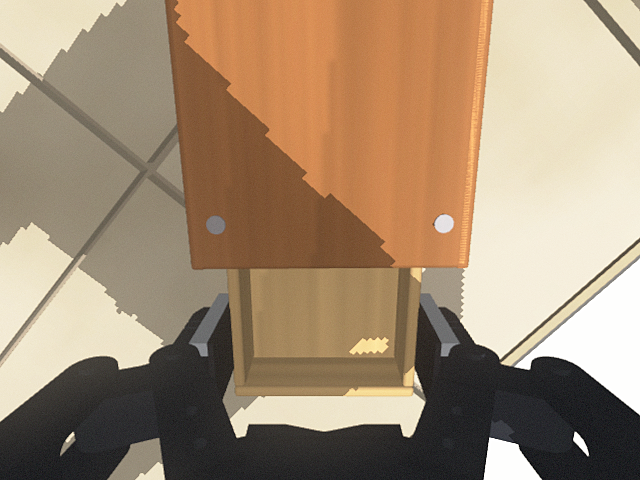

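Firm grip on the tray: the gap reads 61, against 62 nominal, and the pads sit either side of the exposed end in the view. I'll drag it straight out.

```bash
python3 -m creep '-0.5 0 -0.05 0 0 0 5.5;-1.5 0 -0.1 0 0 0 5.5;-3 0 -0.1 0 0 0 5.5;-4.5 0 -0.1 0 0 0 5.5;-6 0 -0.1 0 0 0 5.5;-7.5 0 -0.1 0 0 0 5.5;-9 0 -0.1 0 0 0 5.5;-10.5 0 -0.1 0 0 0 5.5;-12 0 -0.1 0 0 0 5.5;-13.5 0 -0.1 0 0 0 5.5;-14.5 0 -0.1 0 0 0 5.5;-15.5 0 -0.1 0 0 0 5.5;-16.3 0 -0.1 0 0 0 5.5;-16.3 0 -0.1 0 0 0 5.5;-16.3 0 -0.1 0 0 0 5.5'
python3 - <<'E'
from h import *
snap("wrist","w3"); snap("top","t3")
E
```

```text
time: 5.0
tool_pos: [451.1, -132.7, 5.6]
tcp_rot: [179.9, -0.1, 41.8]
ft_force: [0.4, -0.4, -1.6]
finger_gap: 60.9
```

View pics/w3.png

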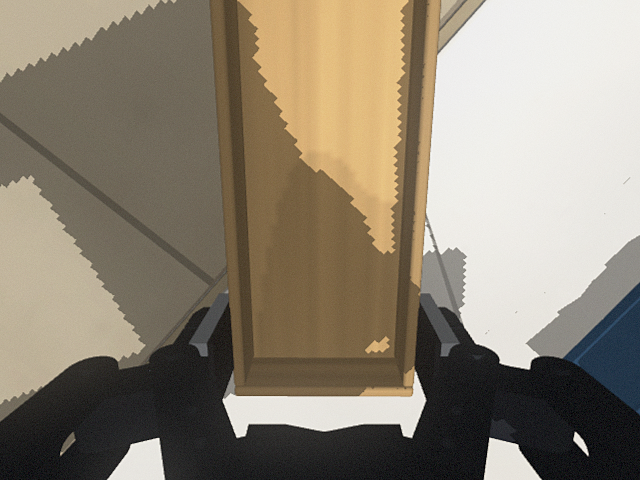

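View pics/t3.png

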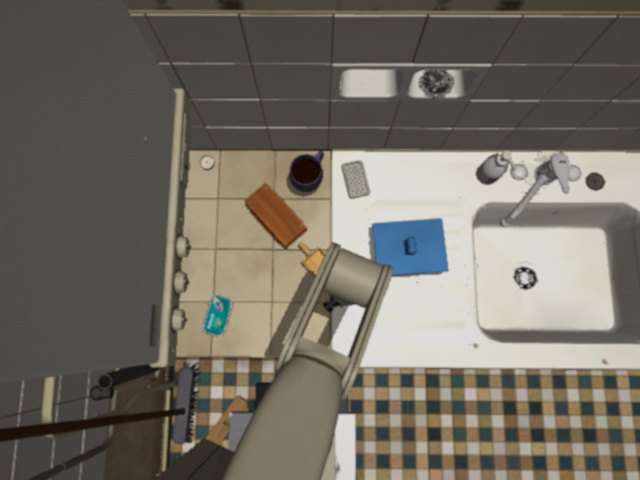

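The tray is fully out, with its pull visible at (303,246) in the top view, clear of the mouth. I'll regrip at the middle, lift a little and turn it.

```bash
python3 -m creep '0 0 0 0 0 0 8.5;0 0 0 0 0 0 8.5;0 0 0 0 0 0 8.5;0 0 0 0 0 0 8.5;2 0 0 0 0 0 8.5;4 0 0 0 0 0 8.5;5.7 0 0 0 0 0 8.5;5.7 0 0 0 0 0 8.5;5.7 0 0 0 0 0 5.5;5.7 0 0 0 0 0 5.5;5.7 0 0 0 0 0 5.5;5.7 0 0 0 0 0 5.5;5.7 0 0 0 0 0 5.5;5.7 0 0 0 0 0 5.5;5.7 0 -1 0 0 0 5.5;5.7 0 -2 0 0 0 5.5;5.7 0 -3 0 0 0 5.5;5.7 0 -3 0 0 0 5.5' 40
python3 - <<'E'
from h import *
snap("wrist","w4"); p,R=tool(); print(p, r.sense()["joint_pos"].round(1))
print(delta([490,-80,36],132))
E
```

```text
time: 6.9
tool_pos: [495.4, -94.9, 38.1]
tcp_rot: [179.8, -0.2, 41.9]
ft_force: [0.0, 0.4, -1.3]
finger_gap: 61.0
[494.85640121 -94.75597828  37.20014359] [-1.670e+01  3.200e+00  1.112e+02  1.000e-01  6.530e+01  3.140e+01]
(array([ 0.62, -1.42,  0.12]), array([  0.3,  -0. , -90.1]))
```

View pics/w4.png

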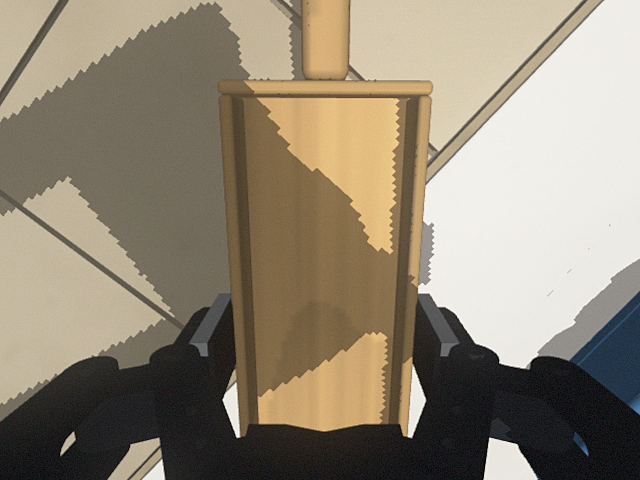

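The pads hold the tray at its middle, with the pull end at the top of the view (row 90). Now I turn it counter-clockwise in two steps.

```bash
python3 -m creep '0.2 -0.5 0 0 0 -8 5.5;0.4 -1 0 0 0 -16 5.5;0.6 -1.5 0 0 0 -24 5.5;0.8 -2 0 0 0 -32 5.5;1 -2.5 0 0 0 -40 5.5;1 -2.5 0 0 0 -48 5.5;1 -2.5 0 0 0 -56 5.5;1 -2.5 0 0 0 -64 5.5;1 -2.5 0 0 0 -72 5.5;1 -2.5 0 0 0 -80 5.5;1 -2.5 0 0 0 -88 5.5;1 -2.5 0 0 0 -90 5.5;1 -2.5 0 0 0 -90 5.5'
python3 - <<'E'
from h import *
p,R=tool(); print(p, r.sense()["joint_pos"].round(1),r.sense()["finger_gap"])
print(delta([500,-75,36],221))
snap("top","t5")
E
```

```text
time: 8.25
tool_pos: [485.4, -69.4, 36.8]
tcp_rot: [179.8, 0.2, 131.9]
ft_force: [-0.2, -0.6, -1.5]
finger_gap: 61.1
[485.35707081 -69.37084033  36.82151971] [-1.420e+01  1.200e+00  1.133e+02  1.000e-01  6.530e+01 -5.610e+01] 61.13751905654868
(array([-1.4 ,  0.71,  0.09]), array([  0. ,   0.3, -89.1]))
```

View pics/t5.png

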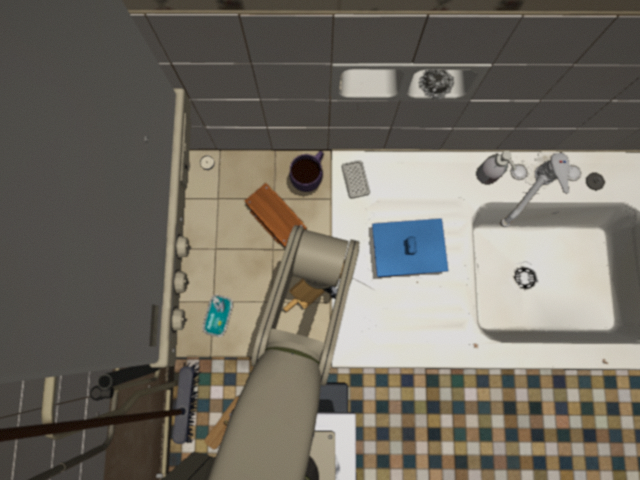

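```bash
python3 - <<'E'
from h import *
print(delta([503,-83,6],219))
E
python3 -m creep '-0.2 0.2 0 0 0 -8 5.5;-0.4 0.4 0 0 0 -16 5.5;-0.6 0.6 0 0 0 -24 5.5;-0.8 0.8 0 0 0 -32 5.5;-1 1 0 0 0 -40 5.5;-1.2 1.2 0 0 0 -48 5.5;-1.4 1.2 0 0 0 -56 5.5;-1.6 1.2 0 0 0 -64 5.5;-2 1.2 0 0 0 -72 5.5;-2.2 0.9 0 0 0 -80 5.5;-2.2 0.9 0 0 0 -86.5 5.5;-2.2 0.9 0 0 0 -87 5.5;-2.2 0.9 1 0 0 -87 5.5;-2.2 0.9 2 0 0 -87 5.5;-2.2 0.9 2.7 0 0 -87 5.5;-2.2 0.9 3 0 0 -87 5.5;-2.2 0.9 3.1 0 0 -87 5.5;-2.2 0.9 3.1 0 0 -87 5.5'
python3 - <<'E'
from h import *
p,R=tool(); print(p, r.sense()["joint_pos"].round(1),r.sense()["tcp_rot"])
snap("wrist","w6")
E
```

```text
(array([-2.18,  0.39,  3.1 ]), array([  0. ,   0.3, -87.2]))
time: 10.1
tool_pos: [506.2, -79.5, 5.9]
tcp_rot: [-179.9, 0.1, -141.2]
ft_force: [-4.4, 1.3, 5.4]
finger_gap: 60.8
[506.19328642 -79.5355541    5.90328158] [-1.470e+01  7.600e+00  1.103e+02  1.000e-01  6.200e+01 -1.435e+02] [-1.79931003e+02  1.36703644e-01 -1.41246296e+02]
```

View pics/w6.png

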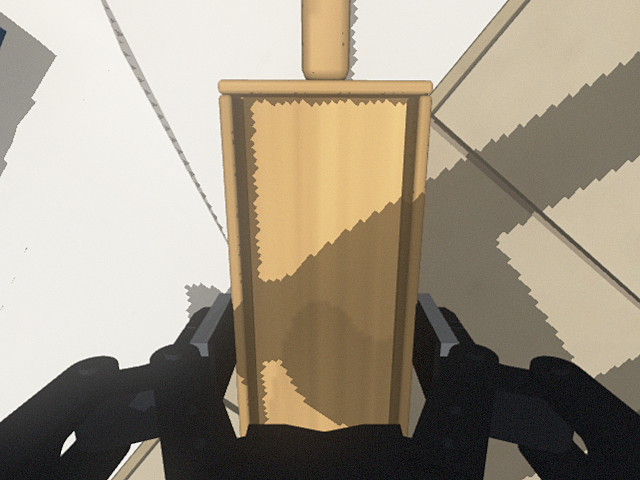

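The tray stands with its pull pointing away from the sleeve, yaw about 39°, centre about (506,-80). I'll release, rise and look at the lid.

```bash
python3 - <<'E'
from h import *
print(delta([568,-302,190],-175))
E
python3 -m creep '0 0 0 0 0 0 8.5;0 0 0 0 0 0 8.5;0 0 0 0 0 0 8.5;0 0 -4 0 0 0 8.5;0 0 -8 0 0 0 8.5;0 0 -13 0 0 0 8.5;0 0 -18 0 0 0 8.5'
python3 - <<'E'
from h import *
print(delta([568,-302,190],-175))
E
```

```text
(array([  9.07, -21.24, -18.4 ]), array([-0. ,  0.2, 33.8]))
time: 10.85
tool_pos: [505.2, -79.5, 187.3]
tcp_rot: [-180.0, 0.1, -141.3]
ft_force: [0.6, -0.0, -0.7]
finger_gap: 85.0
(array([  9.03, -21.29,  -0.27]), array([-0. ,  0.1, 33.7]))
```

```bash
python3 -m creep '2 -5 0 0 0 8 8.5;4 -10 0 0 0 16 8.5;6 -15 0 0 0 24 8.5;8 -19 0 0 0 32 8.5;9 -21.3 0 0 0 33.7 8.5;9 -21.3 0 0 0 33.7 8.5;9 -21.3 0 0 0 33.7 8.5'
python3 - <<'E'
from h import *
snap("wrist","w7"); snap("top","t7"); print(tool()[0],r.sense()["tcp_rot"])
E
```

```text
time: 11.55
tool_pos: [568.0, -302.5, 186.6]
tcp_rot: [179.9, 0.1, -175.0]
ft_force: [-0.7, 0.2, -1.1]
finger_gap: 85.3
[ 568.21844116 -300.98187633  187.02948308] [ 1.79931015e+02  1.07659860e-01 -1.74901274e+02]
```

View pics/w7.png

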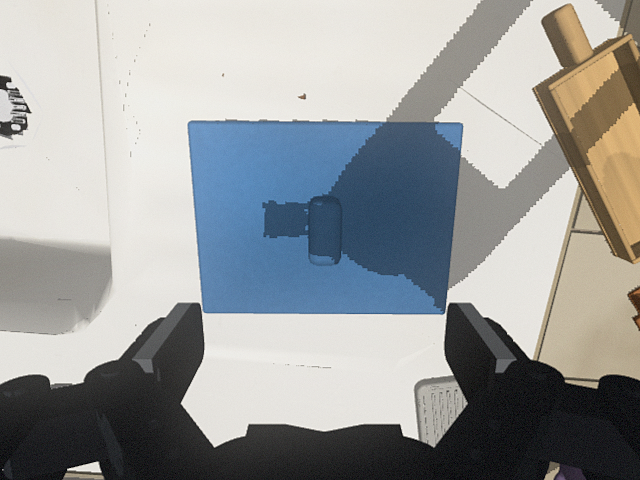

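View pics/t7.png

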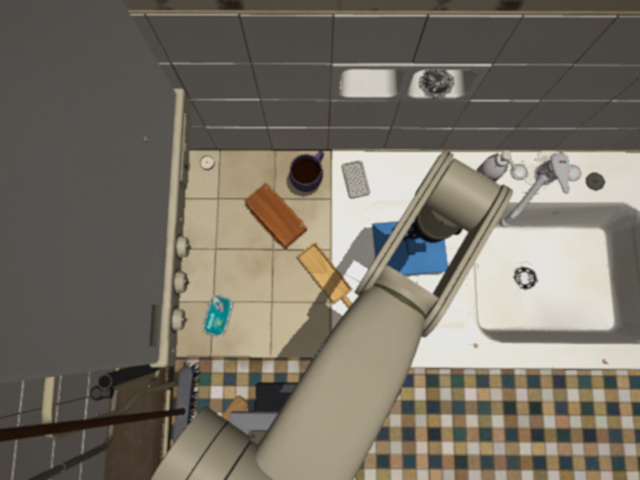

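The wrist view shows the lid's plate, with corners near (189,122), (462,122), (446,313) and (204,313), and the knob at (325,230). The tray stands at the upper right.

Run:
```python
from h import *
ci=imaging.camera_info("wrist")
P=np.array([ray(ci,uv,46) for uv in [(189,122),(462,122),(446,313),(204,313)]]); print(P.round(1),P.mean(0))
d=P[1]-P[0]; e=P[2]-P[3]; print(np.linalg.norm(d),np.linalg.norm(e),np.linalg.norm(P[1]-P[2]),np.degrees(np.arctan2(d[1],d[0])),np.degrees(np.arctan2(e[1],e[0])))
k=[ray(ci,uv,76) for uv in [(310,201),(340,201),(341,246),(309,246)]]; print(np.mean(k,0),k)
q=P.mean(0)
print(delta([q[0],q[1],51],-175))
```

```text
[[ 507.7 -394.9   46. ]
 [ 491.4 -213.2   46. ]
 [ 631.2 -199.8   46. ]
 [ 647.5 -383.7   46. ]] [ 569.45711391 -297.9020674    46.        ]
182.36375441963654 184.58441329334434 140.3877572179556 95.12213974941726 95.064331651775
[ 561.91323158 -298.95374063   76.        ] [array([ 547.9682287 , -309.70178359,   76.        ]), array([ 546.28838516, -290.87974903,   76.        ]), array([ 575.7761914 , -287.25851074,   76.        ]), array([ 577.62012106, -307.97491916,   76.        ])]
(array([-0.13,  0.28, 13.6 ]), array([0.1, 0.1, 0.1]))
```

```bash
python3 -m creep '-0.1 0.3 4 0 0 0 6;-0.1 0.3 8 0 0 0 6;-0.1 0.3 11 0 0 0 6;-0.1 0.3 12.5 0 0 0 6;-0.1 0.3 13.3 0 0 0 6;-0.1 0.3 13.5 0 0 0 6;-0.1 0.3 13.5 0 0 0 4;-0.1 0.3 13.5 0 0 0 2;-0.1 0.3 13.5 0 0 0 1.5;-0.1 0.3 13.5 0 0 0 1.5;-0.1 0.3 13.5 0 0 0 1.5;-0.1 0.3 13.5 0 0 0 1.5;-0.1 0.3 13.5 0 0 0 1.5;-0.1 0.3 13.5 0 0 0 1.5' 50
python3 -m creep '0 0 -1 0 0 0 1.5;0 0 -2 0 0 0 1.5;0 0 -4 0 0 0 1.5;0 0 -6 0 0 0 1.5;0 0 -8 0 0 0 1.5;0 0 -8 0 0 0 1.5'
python3 - <<'E'
from h import *
snap("wrist","w8"); print(tool()[0],r.sense()["joint_pos"].round(1)); print(delta([405,-345,130],-175))
E
```

```text
time: 13.05
tool_pos: [570.6, -299.0, 54.4]
tcp_rot: [-179.9, 0.3, -174.9]
ft_force: [-0.5, -2.6, 6.5]
finger_gap: 21.2
time: 13.65
tool_pos: [572.1, -299.9, 138.9]
tcp_rot: [-179.7, 0.6, -174.9]
ft_force: [0.7, -1.5, -2.6]
finger_gap: 20.7
[ 571.28813813 -299.47696683  136.6429265 ] [-3.230e+01  1.720e+01  8.410e+01  1.000e-01  7.820e+01 -1.274e+02]
(array([16.97, -3.06,  0.54]), array([-0.2,  0.5,  0.1]))
```

View pics/w8.png

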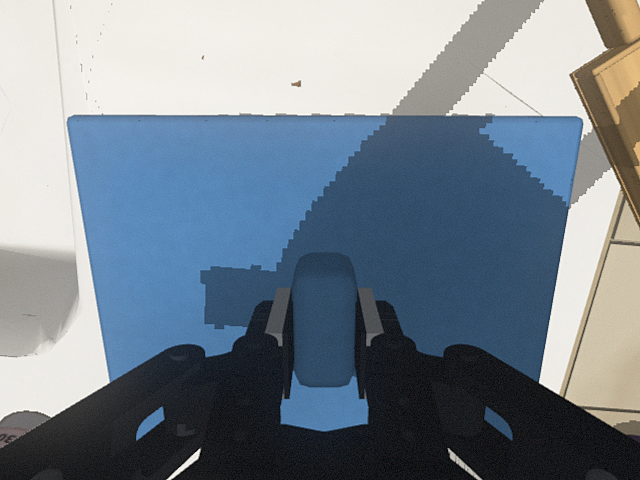

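The lid is held by its knob and hangs level. I'll carry it to the free area in front of the dish.

```bash
python3 -m creep '3 -0.5 0 0 0 0 1.5;6 -1 0 0 0 0 1.5;9 -1.5 0 0 0 0 1.5;12 -2 1 0 0 0 1.5;15 -2.7 2 0 0 0 1.5;17 -3 4 0 0 0 1.5;17 -3 6 0 0 0 1.5;17 -3 8 0 0 0 1.5;17 -3 9.5 0 0 0 1.5;17 -3 10.5 0 0 0 1.5;17 -3 11 0 0 0 1.5;17 -3 11.3 0 0 0 1.5;17 -3 11.5 0 0 0 1.5;17 -3 11.6 0 0 0 1.5;17 -3 11.6 0 0 0 1.5'
python3 - <<'E'
from h import *
snap("wrist","w9"); print(tool()[0],r.sense()["ft_force"],r.sense()["tcp_rot"])
E
```

```text
time: 15.2
tool_pos: [406.2, -345.1, 20.4]
tcp_rot: [-179.7, 0.5, -174.9]
ft_force: [-0.1, 1.5, 1.2]
finger_gap: 20.9
[ 406.18189191 -345.14626064   20.33927435] [-0.73200778  1.96899295  2.4641843 ] [-179.74124876    0.51466625 -174.90727425]
```

View pics/w9.png

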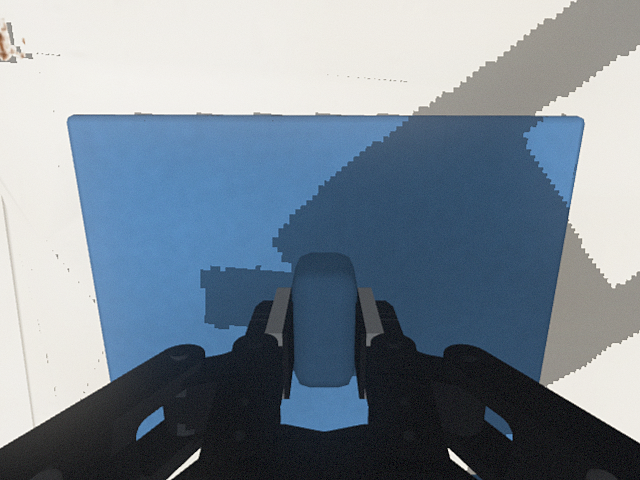

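The lid rests level on the worktop (TCP at 20 mm, as expected). I'll release it and look into the dish.

```bash
python3 -m creep '0 0 0 0 0 0 6;0 0 0 0 0 0 6;0 0 0 0 0 0 6;0 0 -3 0 0 0 6;0 0 -7 0 0 0 6;0 0 -12 0 0 0 6;0 0 -17 0 0 0 6;-4 0 -17 0 0 0 6;-8 1 -17 0 0 0 6;-12 2 -17 0 0 0 6;-16 3 -17 0 0 0 6;-16.3 3 -17 0 0 0 6;-16.3 3 -17 0 0 0 6'
python3 - <<'E'
from h import *
snap("wrist","w10"); snap("top","t10"); print(tool()[0],r.sense()["tcp_rot"])
E
```

```text
time: 16.55
tool_pos: [564.9, -299.5, 191.0]
tcp_rot: [-179.8, 0.5, -174.8]
ft_force: [-0.9, 0.1, 0.2]
finger_gap: 60.0
[ 563.57008173 -300.46790316  191.41298546] [-179.74302031    0.46992222 -174.92092823]
```

View pics/w10.png

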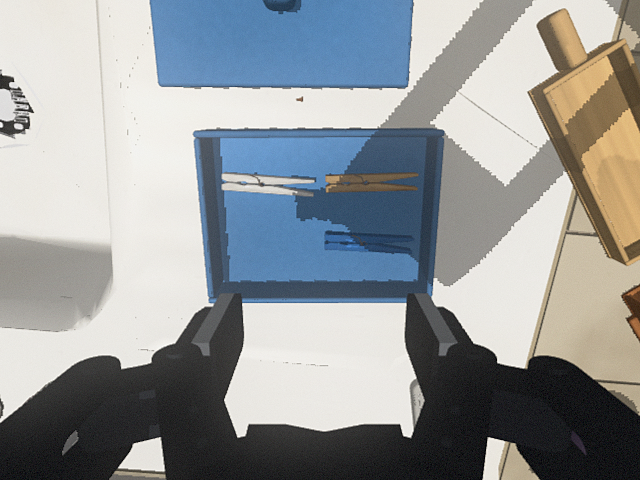

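View pics/t10.png

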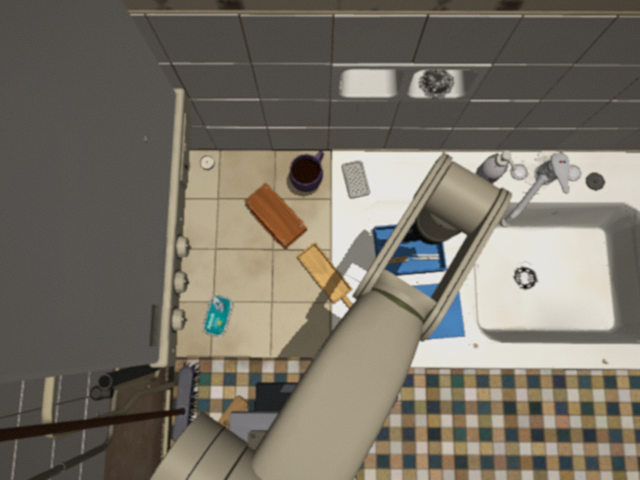

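Three pegs show: white at about (268,185), wooden at (372,183) and blue at (370,241). I'll check for a second blue one with a contrast stretch.

Run:
```python
from h import *
im=cv2.imread("pics/w10.png")[120:310,190:450]
g=cv2.createCLAHE(4,(4,4)); z=cv2.merge([g.apply(c) for c in cv2.split(im)])
cv2.imwrite("pics/w10z.png",cv2.resize(z,None,fx=3,fy=3,interpolation=cv2.INTER_CUBIC))
ci=imaging.camera_info("wrist")
for uv in [(268,185),(372,183),(370,241)]: print(ray(ci,uv,14).round(1))
P=np.array([ray(ci,uv,40) for uv in [(194,131),(443,131),(433,300),(210,301)]]); print(P.round(1),P.mean(0).round(1))
d=P[1]-P[0]; e=P[2]-P[3]; print(np.linalg.norm(d),np.linalg.norm(e),np.linalg.norm(P[1]-P[2]),np.degrees(np.arctan2(d[1],d[0])),np.degrees(np.arctan2(e[1],e[0])))
```

```text
[ 547.9 -344.9   14. ]
[ 539.  -263.8   14. ]
[ 586.4 -259.6   14. ]
[[ 510.2 -394.9   40. ]
 [ 494.8 -222.4   40. ]
 [ 622.3 -208.3   40. ]
 [ 639.  -382.4   40. ]] [ 566.5 -302.    40. ]
173.17695231914453 174.9140212916053 128.26428053234844 95.11206304853378 95.48304724818868
```

View pics/w10z.png

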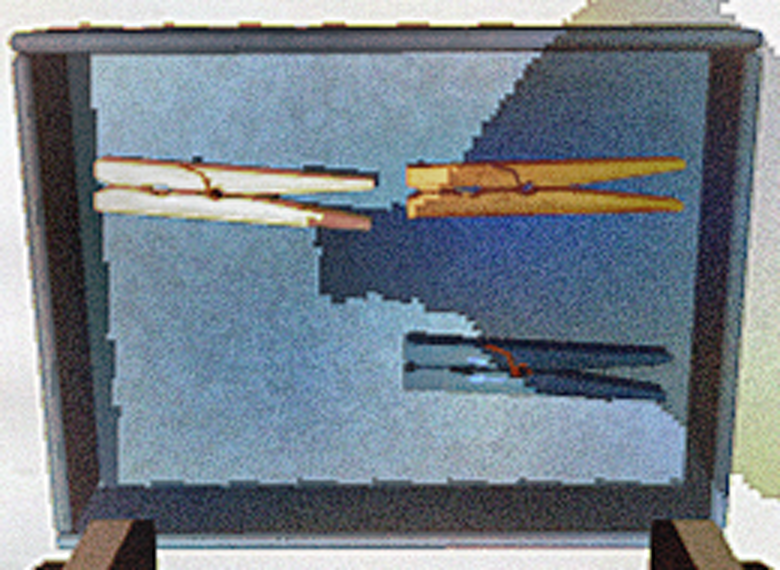

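Only three pegs are in the dish. Now their midpoints and directions.

Run:
```python
from h import *
ci=imaging.camera_info("wrist")
for n,a,b in [("white",(222,181),(315.5,186)),("wood",(326,182.5),(418,182)),("blue",(325,240.5),(413,244))]:
    A,B=ray(ci,a,16),ray(ci,b,16); d=B-A; print(n,((A+B)/2).round(1),np.linalg.norm(d).round(1),np.degrees(np.arctan2(d[1],d[0])).round(1))
print(delta([540,-264,100],95))
```

```text
white [ 546.3 -344.1   16. ] 72.9 92.1
wood [ 538.1 -264.1   16. ] 71.6 95.4
blue [ 586.9 -260.5   16. ] 71.6 92.8
(array([2.1 , 3.88, 9.11]), array([ 0.2,  0.6, 90.1]))
```

```bash
python3 -m creep '0.5 1 1 0 0 8 4;1 2 2 0 0 16 4;1.5 3 3 0 0 24 4;2 3.7 4 0 0 32 4;2.2 3.7 5 0 0 40 4;2.2 3.7 6 0 0 48 4;2.2 3.7 7 0 0 56 4;2.2 3.7 8 0 0 64 4;2.2 3.7 9 0 0 72 4;2.2 3.7 9 0 0 80 4;2.2 3.7 9 0 0 88 4;2.2 3.7 9 0 0 90 4;2.2 3.7 9 0 0 90 4'
python3 - <<'E'
from h import *
snap("wrist","w11"); print(tool()[0],r.sense()["tcp_rot"])
print(delta([538.5,-264,8],95))
E
```

```text
time: 17.95
tool_pos: [538.1, -266.8, 101.4]
tcp_rot: [179.5, 0.3, 95.0]
ft_force: [-0.6, 0.3, -0.0]
finger_gap: 40.2
[ 538.32228078 -266.70000991  101.44623669] [179.51557225   0.27983424  95.06203806]
(array([ 0.31, -0.04,  9.34]), array([0.5, 0.3, 0.1]))
```

View pics/w11.png

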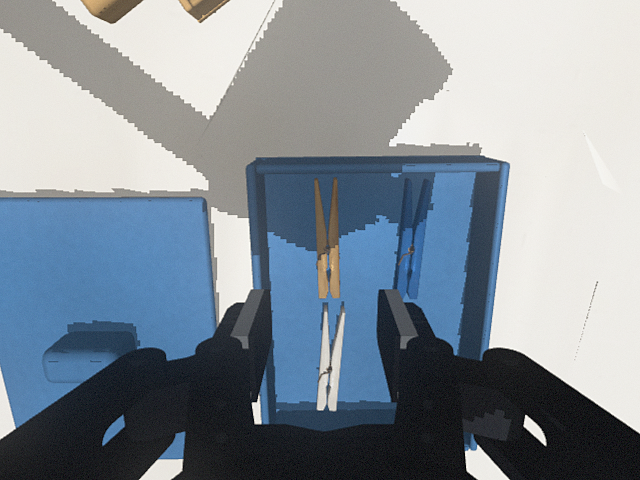

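```bash
python3 - <<'E'
from h import *
ci=imaging.camera_info("wrist")
for n,a,b in [("wood",(327,180),(329,298)),("blue",(417,180),(410,298)),("white",(335,304),(326,410))]:
    A,B=ray(ci,a,16),ray(ci,b,16); d=A-B; print(n,((A+B)/2).round(1),np.linalg.norm(d).round(1),np.degrees(np.arctan2(d[1],d[0])).round(1))
E
python3 -m creep '0.3 0 3 0 0 0 4;0.3 0 6 0 0 0 4;0.3 0 8 0 0 0 4;0.3 0 9 0 0 0 4;0.3 0 9.3 0 0 0 4;0.3 0 9.4 0 0 0 4;0.3 0 9.4 0 0 0 2;0.3 0 9.4 0 0 0 1;0.3 0 9.4 0 0 0 1;0.3 0 9.4 0 0 0 1;0.3 0 9.4 0 0 0 1' 30
python3 -m creep '0 0 -1 0 0 0 1;0 0 -3 0 0 0 1;0 0 -5 0 0 0 1;0 0 -8 0 0 0 1;0 0 -11 0 0 0 1;0 0 -11 0 0 0 1'
python3 - <<'E'
from h import *
snap("wrist","w12")
E
```

```text
wood [ 540.5 -263.7   16. ] 71.7 96.2
blue [ 590.1 -259.5   16. ] 71.8 95.3
white [ 549.1 -341.4   16. ] 76.8 91.1
time: 19.1
tool_pos: [539.3, -264.5, 8.3]
tcp_rot: [179.5, 0.3, 95.1]
ft_force: [-2.2, 0.6, 7.0]
finger_gap: 14.0
time: 19.7
tool_pos: [541.2, -265.7, 124.7]
tcp_rot: [179.1, 0.6, 95.1]
ft_force: [0.5, -0.2, 0.5]
finger_gap: 14.0
```

View pics/w12.png

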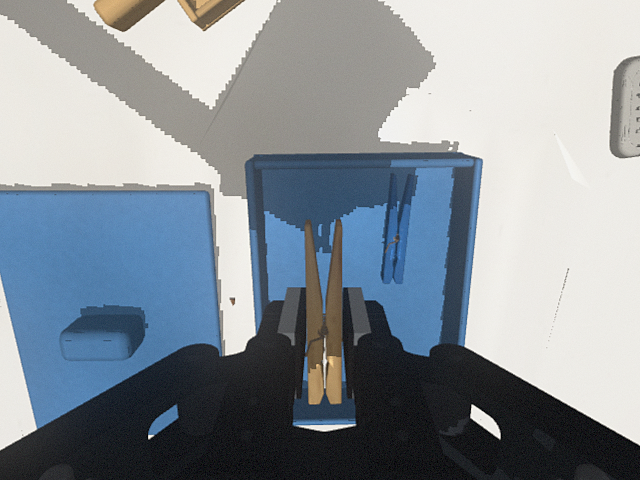

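The wooden peg is held at its middle. Now over to the tray.

Run:
```python
from h import *
print(delta([500,-85,150],38.8))
```

```text
(array([18.26, -2.37, -2.99]), array([ 1. ,  0.1, 56.3]))
```

```bash
python3 -m creep '3 0 -2 0 0 8 1;6 -0.5 -3 0 0 16 1;9 -1 -3 0 0 24 1;12 -1.5 -3 0 0 32 1;15 -2 -3 0 0 40 1;18 -2.4 -3 0 0 48 1;18.3 -2.4 -3 1 0 56 1;18.3 -2.4 -3 1 0 56 1;18.3 -2.4 -3 1 0 56 1'
python3 - <<'E'
from h import *
snap("wrist","w13");print(tool()[0],r.sense()["tcp_rot"])
E
```

```text
time: 20.65
tool_pos: [499.4, -84.8, 149.4]
tcp_rot: [180.0, 0.1, 39.3]
ft_force: [0.3, -0.1, -0.5]
finger_gap: 13.5
[499.43875834 -85.03781694 149.52079876] [1.79973794e+02 1.05782656e-01 3.92759667e+01]
```

View pics/w13.png

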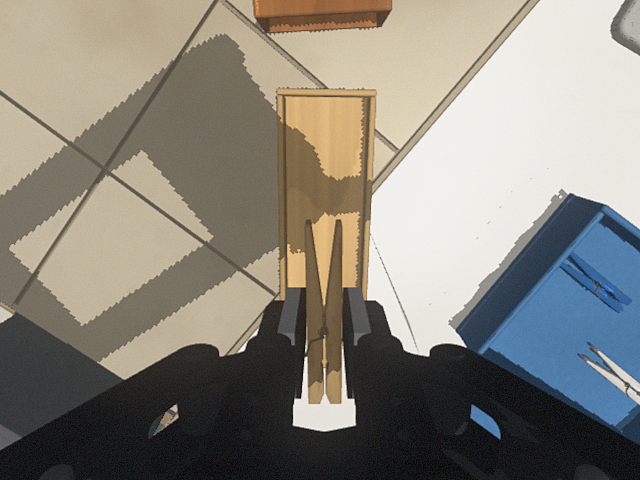

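The wrist view shows the empty tray, with plain-end corners (277,91) and (376,91), and its sides running down to (277,285) and (368,285).

Run:
```python
from h import *
ci=imaging.camera_info("wrist")
P=[ray(ci,uv,24) for uv in [(277,91),(376,91),(279,285),(368,285)]]; P=np.array(P); print(P.round(1))
d=(P[0]+P[1]-P[2]-P[3])/2; e=P[0]-P[1]; yaw=np.degrees(np.arctan2(d[1],d[0])); print(np.linalg.norm(e),yaw,np.degrees(np.arctan2(-e[0],e[1])))
end=(P[0]+P[1])/2; u=d/np.linalg.norm(d); print("centre",end-80*u)
```

```text
[[ 547.2   -6.2   24. ]
 [ 586.   -53.6   24. ]
 [ 445.4  -86.    24. ]
 [ 485.2 -134.6   24. ]]
61.28511631960596 38.46610793041042 39.302792910814354
centre [503.9355242  -79.66929511  24.        ]
```

Run:
```python
from h import *
print(delta([532.8,-56.5,18],38.8))
```

```text
(array([ 4.41, -0.1 , 13.14]), array([0. , 0.1, 0.5]))
```

```bash
python3 -m creep '2 0 3 0 0 0.5 1;4.4 -0.1 6 0 0 0.5 1;4.4 -0.1 9 0 0 0.5 1;4.4 -0.1 11 0 0 0.5 1;4.4 -0.1 12.5 0 0 0.5 1;4.4 -0.1 13.1 0 0 0.5 1;4.4 -0.1 13.2 0 0 0.5 1;4.4 -0.1 13.2 0 0 0.5 1;4.4 -0.1 13.2 0 0 0.5 2.4;4.4 -0.1 13.2 0 0 0.5 2.4;4.4 -0.1 13.2 0 0 0.5 2.4;4.4 -0.1 12 0 0 0.5 2.4;4.4 -0.1 9 0 0 0.5 3;4.4 -0.1 5 0 0 0.5 4;4.4 -0.1 1 0 0 0.5 4'
python3 - <<'E'
from h import *
snap("wrist","w14");print(tool()[0],r.sense()["tcp_rot"]); print(delta([590,-260,110],94))
E
```

```text
time: 22.2
tool_pos: [532.4, -56.3, 141.4]
tcp_rot: [180.0, 0.1, 38.8]
ft_force: [0.7, -0.6, -1.1]
finger_gap: 40.0
[536.67842506 -57.09487198 149.84983045] [179.50893891  -0.28192067  38.78915154]
(array([-8.57, 19.12,  4.11]), array([  0.6,  -0. , -55.2]))
```

View pics/w14.png

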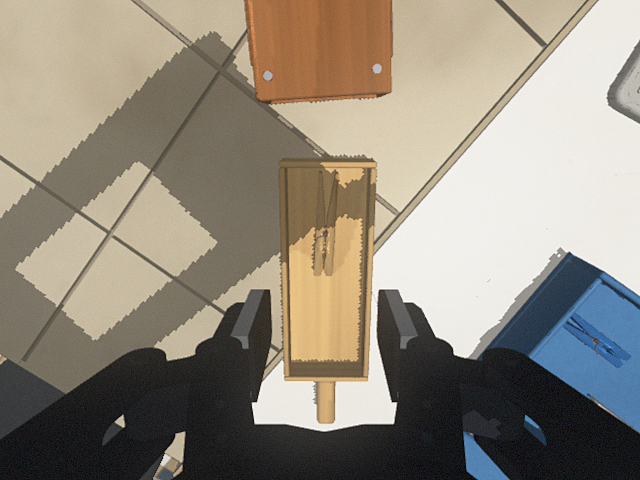

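The wooden peg lies in the plain half of the tray. Next, the blue peg.

```bash
python3 -m creep '-1 3 0 0 0 -8 4;-3 6 0 0 0 -16 4;-4.5 9 0 0 0 -24 4;-6 12 0 0 0 -32 4;-7.5 15 1 0 0 -40 4;-8.6 18 2 0 0 -48 4;-8.6 19.1 3 0 0 -55 4;-8.6 19.1 4 0 0 -55 4;-8.6 19.1 4 0 0 -55 4;-8.6 19.1 4 0 0 -55 4'
python3 - <<'E'
from h import *
snap("wrist","w15");print(tool()[0],r.sense()["tcp_rot"]); print(delta([590,-260,8],94))
E
```

```text
time: 23.25
tool_pos: [589.3, -258.9, 111.1]
tcp_rot: [179.5, 0.2, 93.7]
ft_force: [-0.1, 0.9, 0.7]
finger_gap: 39.9
[ 589.69954614 -259.07362989  111.68946729] [179.47105754   0.24119916  93.71499634]
(array([-0.05, -0.07, 10.37]), array([ 0.5,  0.2, -0.3]))
```

View pics/w15.png

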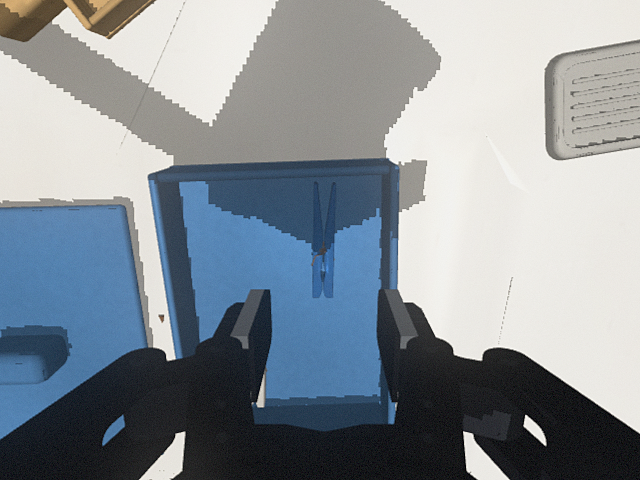

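Run:
```python
from h import *
ci=imaging.camera_info("wrist")
A,B=ray(ci,(323,182),16),ray(ci,(323,298),16); d=A-B; c=(A+B)/2; print(c.round(1),np.linalg.norm(d).round(1),np.degrees(np.arctan2(d[1],d[0])).round(1))
print(delta([c[0],c[1],8],94))
```

```text
[ 589.4 -259.9   16. ] 73.7 93.7
(array([-0.04, -0.14, 10.37]), array([ 0.5,  0.2, -0.3]))
```

```bash
python3 -m creep '0 -0.1 2 0 0 0 2.8;0 -0.1 4 0 0 0 2.8;0 -0.1 6 0 0 0 2.8;0 -0.1 8 0 0 0 2.8;0 -0.1 9.5 0 0 0 2.8;0 -0.1 10.2 0 0 0 2.8;0 -0.1 10.4 0 0 0 2.8;0 -0.1 10.4 0 0 0 1;0 -0.1 10.4 0 0 0 1;0 -0.1 10.4 0 0 0 1;0 -0.1 10.4 0 0 0 1' 30
python3 -m creep '0 0 -1 0 0 0 1;0 0 -3 0 0 0 1;0 0 -5 0 0 0 1;0 0 -8 0 0 0 1;0 0 -12 0 0 0 1;0 0 -14 0 0 0 1;0 0 -14 0 0 0 1'
python3 - <<'E'
from h import *
snap("wrist","w16"); print(delta([475.1,-102.9,150],38.8))
E
```

```text
time: 24.4
tool_pos: [590.1, -259.8, 8.4]
tcp_rot: [179.4, 0.3, 93.7]
ft_force: [-1.0, -0.3, 1.8]
finger_gap: 13.7
time: 25.1
tool_pos: [591.3, -260.7, 154.7]
tcp_rot: [179.0, 0.6, 93.7]
ft_force: [0.3, -0.2, 0.7]
finger_gap: 13.3
(array([ 16.42, -10.47,  -0.09]), array([ 1. , -0. , 54.9]))
```

View pics/w16.png

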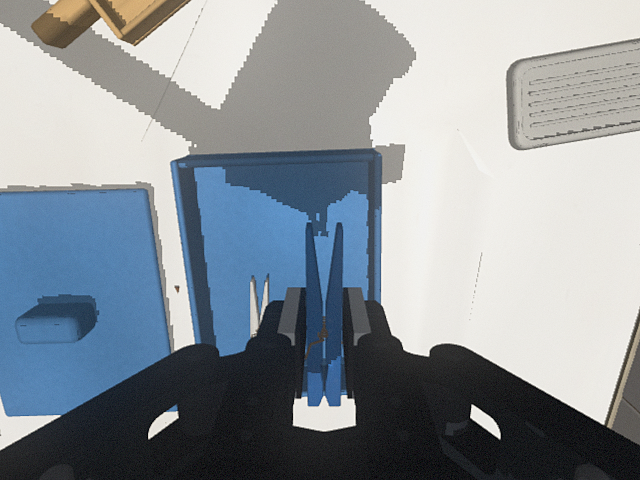

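```bash
python3 -m creep '3 -2 0 0 0 8 1;6 -4 0 0 0 16 1;9 -6 0 0 0 24 1;12 -8 0 0 0 32 1;15 -9.5 0 0 0 40 1;16.4 -10.5 0 0 0 48 1;16.4 -10.5 0 1 0 55 1;16.4 -10.5 0 1 0 55 1;16.4 -10.5 0 1 0 55 1'
python3 - <<'E'
from h import *
snap("wrist","w17"); print(tool()[0],r.sense()["tcp_rot"]);print(delta([475.1,-102.9,18],38.8))
E
```

```text
time: 26.05
tool_pos: [474.4, -103.1, 148.2]
tcp_rot: [-179.9, 0.0, 38.9]
ft_force: [0.5, 0.3, 0.1]
finger_gap: 14.3
[ 474.52976851 -103.29354084  148.3623738 ] [-1.79949107e+02  3.61045093e-02  3.88883444e+01]
(array([ 0.08,  0.02, 13.04]), array([-0.1,  0. ,  0.1]))
```

View pics/w17.png

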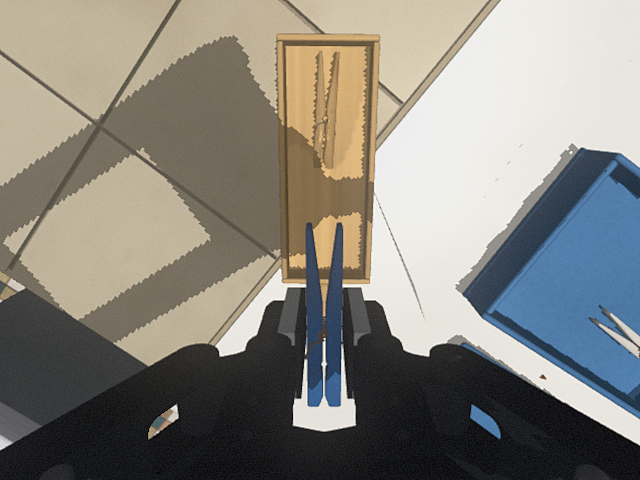

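```bash
python3 - <<'E'
from h import *
ci=imaging.camera_info("wrist"); print(proj(ci,[566.3,-29.6,24]), ray(ci,(328.5,36),24), ray(ci,(323.5,282),24))
E
python3 -m creep '0.1 0 3 0 0 0 1;0.1 0 6 0 0 0 1;0.1 0 9 0 0 0 1;0.1 0 11 0 0 0 1;0.1 0 12.5 0 0 0 1;0.1 0 13 0 0 0 1;0.1 0 13.1 0 0 0 1;0.1 0 13.1 0 0 0 1;0.1 0 13.1 0 0 0 2.4;0.1 0 13.1 0 0 0 2.4;0.1 0 13.1 0 0 0 2.4;0.1 0 12 0 0 0 2.4;0.1 0 9 0 0 0 3;0.1 0 5 0 0 0 4;0.1 0 0 0 0 0 4'
python3 - <<'E'
from h import *
snap("wrist","w18");print(tool()[0],r.sense()["tcp_rot"]); print(delta([547.5,-343,110],92))
E
```

```text
[327.60378087  36.39001877] [566.80010524 -29.88198767  24.        ] [ 442.428652   -126.41113612   24.        ]
time: 27.6
tool_pos: [473.8, -102.2, 148.8]
tcp_rot: [-179.8, 0.1, 38.9]
ft_force: [1.2, -0.3, 0.7]
finger_gap: 40.1
[ 479.06223793 -103.85329744  159.64056514] [179.52393744  -0.30226133  38.90675462]
(array([-9.72, 22.87,  5.1 ]), array([  0.6,  -0.1, -53.1]))
```

View pics/w18.png

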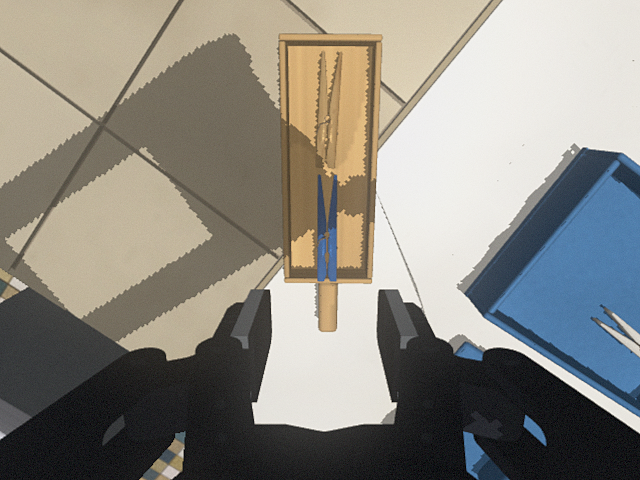

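Run:
```python
from h import *
im=cv2.imread("pics/w18.png")
cv2.imwrite("pics/w18z.png",cv2.resize(im[20:340,260:400],None,fx=2.5,fy=2.5,interpolation=cv2.INTER_CUBIC)[250:800])
```

```text
(no output)
```

View pics/w18z.png

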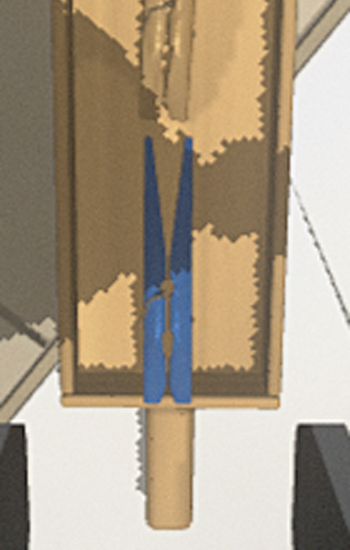

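The blue peg's thick end (327,282) has come to rest on the pull-end rim, so it must be mended. I'll regrip it and set it farther inward.

Run:
```python
from h import *
ci=imaging.camera_info("wrist")
a=np.radians(38.8); c0=np.array([504.2,-79.7]); M=np.array([[np.cos(a),np.sin(a)],[-np.sin(a),np.cos(a)]])
for uv,z in [((327,175),16),((327,282),36),((328,52),16),((328,168),16),((325.5,282),24)]:
    X=ray(ci,uv,z); print(X.round(1), (M@(X[:2]-c0)).round(1))
w=lambda x,y: c0+M.T@np.array([x,y])
print(w(-36,0),delta([*w(-34,0),60],38.8),w(-20,-15))
```

```text
[506.2 -83.9  16. ] [-1.1 -4.5]
[ 450.1 -129.1   36. ] [-73.1  -4.6]
[568.2 -34.5  16. ] [78.2 -4.8]
[510.4 -81.4  16. ] [ 3.8 -5.2]
[ 445.7 -131.4   24. ] [-77.9  -3.7]
[ 476.14383326 -102.25773721] (array([ 0.02, -0.39,  9.96]), array([ 0.5, -0.3,  0.1])) [ 498.01229787 -103.9221457 ]
```

```bash
python3 -m creep '0 0 0 0 0 0 2.6;0 0 0 0 0 0 2.6'
python3 - <<'E'
from h import *
print(r.sense()["tool_pos"],delta([475.3,-102.9,13],38.8))
snap("wrist","w19")
ci=imaging.camera_info("wrist")
a=np.radians(38.8); c0=np.array([504.2,-79.7]); M=np.array([[np.cos(a),np.sin(a)],[-np.sin(a),np.cos(a)]])
for uv,z in [((327,175),16),((327,282),36),((328,52),16),((328,168),16),((325.5,282),24)]:
    X=ray(ci,uv,z); print(X.round(1), (M@(X[:2]-c0)).round(1))
E
```

```text
time: 27.85
tool_pos: [480.3, -104.2, 161.7]
tcp_rot: [179.3, -0.4, 38.9]
ft_force: [-0.3, -0.1, 0.2]
finger_gap: 25.9
[ 480.26689756 -104.24219026  161.70322073] (array([-0.41, -0.59, 14.86]), array([ 0.7, -0.4,  0.1]))
[506.4 -84.   16. ] [-1.  -4.7]
[ 450.2 -129.2   36. ] [-73.1  -4.7]
[568.4 -34.6  16. ] [78.3 -5. ]
[510.6 -81.5  16. ] [ 3.8 -5.4]
[ 445.9 -131.5   24. ] [-77.9  -3.8]
```

View pics/w19.png

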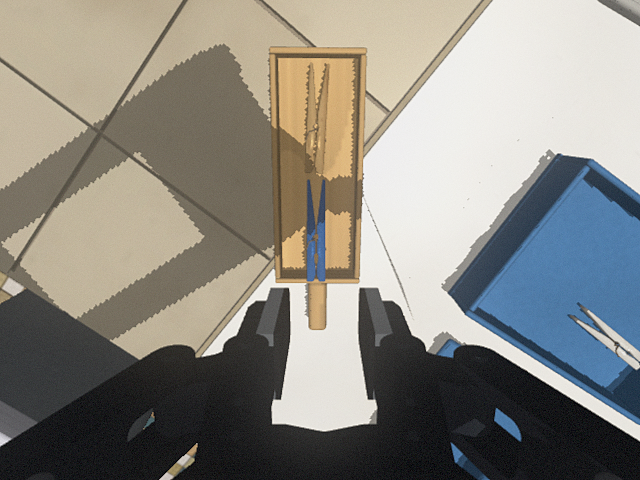

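Run:
```python
from h import *
ci=imaging.camera_info("wrist")
A=ray(ci,(318.5,48.5),24)[:2]; B=ray(ci,(316.5,281.5),24)[:2]; d=A-B; print(A,B,np.linalg.norm(d),np.degrees(np.arctan2(d[1],d[0])))
c=(A+B)/2; u=d/np.linalg.norm(d); n=np.array([-u[1],u[0]]); print("c",c)
for nme,uv,z in [("tip",(316.5,180),16),("thick",(317,281),36),("w0",(317.5,65),16),("w1",(317,172),16)]:
    X=ray(ci,uv,z)[:2]-c; print(nme,X@u,X@n)
for x in (-38,-33): print(delta([*(c+x*u),13],38.8))
```

```text
[565.12901092 -29.2970163 ] [ 442.07342354 -126.13054926] 156.5867513215561 38.19952104127971
c [503.60121723 -77.71378278]
tip -5.300669935135388 0.65643974630271
thick -73.11783823095466 -0.41471189386649254
w0 69.6623741383936 0.6053180985682886
w1 0.2807580383624505 0.3524508513639272
(array([-0.34, -0.68, 14.67]), array([ 0.5, -0.3,  0.1]))
(array([ 0.16, -0.67, 14.68]), array([ 0.5, -0.3,  0.1]))
```

```bash
python3 -m creep '-0.3 -0.6 4 0.5 -0.3 0 2.6;-0.3 -0.6 8 0.5 -0.3 0 2.6;-0.3 -0.6 11 0.5 -0.3 0 2.6;-0.3 -0.6 13 0.5 -0.3 0 2.6;-0.3 -0.6 14 0.5 -0.3 0 2.6;-0.3 -0.6 14.6 0.5 -0.3 0 2.6;-0.3 -0.6 14.7 0.5 -0.3 0 2.6;-0.3 -0.6 14.7 0.5 -0.3 0 1;-0.3 -0.6 14.7 0.5 -0.3 0 1;-0.3 -0.6 14.7 0.5 -0.3 0 1;-0.3 -0.6 14.7 0.5 -0.3 0 1;-0.3 -0.6 13.5 0.5 -0.3 0 1;-0.3 -0.6 12.5 0.5 -0.3 0 1;-0.3 -0.6 11.5 0.5 -0.3 0 1;-0.3 -0.6 11 0.5 -0.3 0 1;-0.3 -0.6 11 0.5 -0.3 0 1' 30
python3 - <<'E'
from h import *
snap("wrist","w20"); print(tool()[0],r.sense()["tcp_rot"])
E
```

```text
time: 29.5
tool_pos: [474.7, -101.8, 50.4]
tcp_rot: [179.9, -0.1, 38.9]
ft_force: [-1.1, 0.2, 0.8]
finger_gap: 14.1
[ 474.26681855 -101.60523585   49.75111451] [ 1.79974497e+02 -3.20319113e-02  3.89000682e+01]
```

View pics/w20.png

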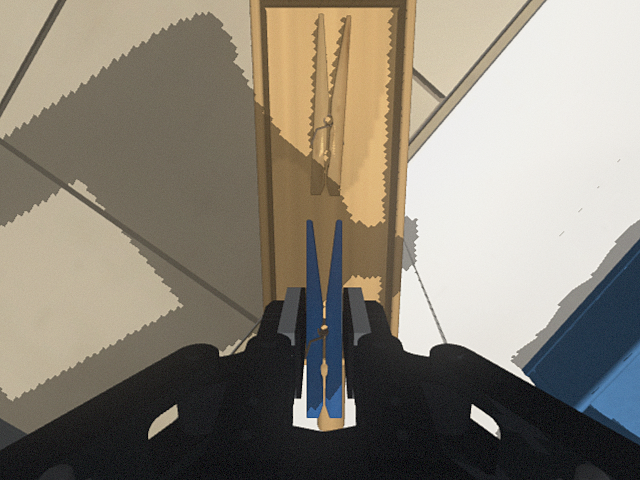

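```bash
python3 -m creep '0.7 -0.8 0 0 0 0 1;1.4 -1.5 0 0 0 0 1;1.4 -1.5 0.7 0 0 0 1;1.4 -1.5 1.4 0 0 0 1;1.4 -1.5 2 0 0 0 1;1.4 -1.5 2.1 0 0 0 1;1.4 -1.5 2.1 0 0 0 1;1.4 -1.5 2.1 0 0 0 2;1.4 -1.5 2.1 0 0 0 2.6;1.4 -1.5 2.1 0 0 0 2.6;1.4 -1.5 0 0 0 0 2.6;1.4 -1.5 -4 0 0 0 3;1.4 -1.5 -8 0 0 0 4;1.4 -1.5 -10 0 0 0 4;1.4 -1.5 -10 0 0 0 4;1.4 -1.5 -10 0 0 0 4'
python3 - <<'E'
from h import *
snap("wrist","w21"); print(tool()[0],r.sense()["tcp_rot"])
im=cv2.imread("pics/w21.png"); cv2.imwrite("pics/w21z.png",cv2.resize(im[0:340,230:430],None,fx=1.75,fy=1.75,interpolation=cv2.INTER_CUBIC))
E
```

```text
time: 31.15
tool_pos: [475.9, -81.3, 150.0]
tcp_rot: [179.9, -0.1, 38.9]
ft_force: [0.1, 0.4, -0.4]
finger_gap: 40.1
[475.17518522 -81.04639705 148.89300746] [-1.79981574e+02 -2.65162852e-04  3.88970949e+01]
```

View pics/w21z.png

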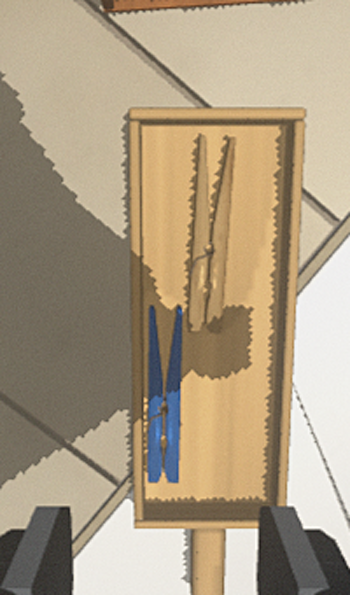

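The blue peg now lies flat inside, at the left wall. Next, the white peg.

Run:
```python
from h import *
print(delta([548,-342,120],92))
```

```text
(array([-10.72,  24.88,   2.88]), array([ -0. ,  -0. , -53.1]))
```

```bash
python3 -m creep '-2 4 0 0 0 -8 4;-4 8 0 0 0 -16 4;-6 12 0 0 0 -24 4;-8 16 0 0 0 -32 4;-9.5 20 0 0 0 -40 4;-10.7 24 1 0 0 -48 4;-10.7 24.9 2 0 0 -53 4;-10.7 24.9 2.9 0 0 -53 4;-10.7 24.9 2.9 0 0 -53 4;-10.7 24.9 2.9 0 0 -53 4;-10.7 24.9 2.9 0 0 -53 4'
python3 - <<'E'
from h import *
snap("wrist","w22");print(tool()[0],r.sense()["tcp_rot"])
E
```

```text
time: 32.3
tool_pos: [548.4, -341.1, 120.4]
tcp_rot: [180.0, 0.0, 91.9]
ft_force: [-0.7, -0.1, 0.7]
finger_gap: 40.2
[ 548.56108104 -341.387344    120.75868886] [1.79957030e+02 2.44852689e-02 9.18925046e+01]
```

View pics/w22.png

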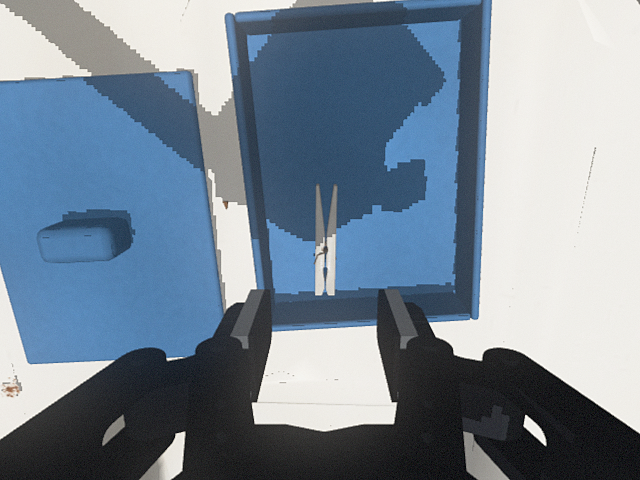

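The dish holds only the white peg, from (326,185) to (325,295). No further peg shows.

Run:
```python
from h import *
ci=imaging.camera_info("wrist")
A,B=ray(ci,(327,184),16),ray(ci,(325,295),16); d=A-B; c=(A+B)/2; print(c.round(1),np.linalg.norm(d).round(1),np.degrees(np.arctan2(d[1],d[0])).round(1))
print(delta([c[0],c[1],8],92))
```

```text
[ 549.2 -344.1   16. ] 73.0 91.0
(array([-0.27,  0.05, 11.28]), array([ 0. ,  0. , -0.1]))
```

```bash
python3 -m creep '-0.3 0 3 0 0 0 3.5;-0.3 0 6 0 0 0 3.5;-0.3 0 8 0 0 0 3.5;-0.3 0 10 0 0 0 3.5;-0.3 0 11 0 0 0 3.5;-0.3 0 11.3 0 0 0 3.5;-0.3 0 11.3 0 0 0 2;-0.3 0 11.3 0 0 0 1;-0.3 0 11.3 0 0 0 1;-0.3 0 11.3 0 0 0 1;-0.3 0 11.3 0 0 0 1' 30
python3 -m creep '0 0 -1 0 0 0 1;0 0 -3 0 0 0 1;0 0 -5 0 0 0 1;0 0 -8 0 0 0 1;0 0 -12 0 0 0 1;0 0 -14 0 0 0 1;0 0 -14 0 0 0 1'
python3 - <<'E'
from h import *
a=np.radians(38.7);u=np.array([np.cos(a),np.sin(a)]);n=np.array([-u[1],u[0]]);c=np.array([503.9,-78.9])
q=c-26*u-13*n; print(q,delta([*q,150],38.8))
E
```

```text
time: 33.45
tool_pos: [549.5, -345.0, 9.1]
tcp_rot: [179.9, 0.1, 91.9]
ft_force: [-1.3, 0.6, 6.6]
finger_gap: 13.9
time: 34.15
tool_pos: [551.4, -346.4, 154.8]
tcp_rot: [179.5, 0.4, 91.9]
ft_force: [0.4, 0.2, 0.6]
finger_gap: 13.7
[ 491.73696394 -105.30190436] (array([24.3 , -5.17,  0.27]), array([ 0.6,  0.1, 53.1]))
```

```bash
python3 -m creep '4 -1 0 0 0 8 1;8 -2 0 0 0 16 1;12 -3 0 0 0 24 1;16 -4 0 0 0 32 1;20 -5 0 0 0 40 1;24 -5.2 0 0 0 48 1;24.3 -5.2 0 0.5 0 53 1;24.3 -5.2 0 0.5 0 53 1;24.3 -5.2 0 0.5 0 53 1;24.3 -5.2 0 0.5 0 53 1'
python3 - <<'E'
from h import *
snap("wrist","w23"); print(tool()[0],r.sense()["tcp_rot"]);print(delta([491.7,-105.3,29],38.8))
E
```

```text
time: 35.15
tool_pos: [491.3, -106.0, 152.3]
tcp_rot: [179.8, 0.1, 39.0]
ft_force: [-0.5, -0.1, 0.5]
finger_gap: 13.7
[ 491.32741535 -106.0940521   152.38980676] [1.79832102e+02 6.92686449e-02 3.89223840e+01]
(array([ 0.09, -0.07, 12.34]), array([0.2, 0.1, 0.1]))
```

View pics/w23.png

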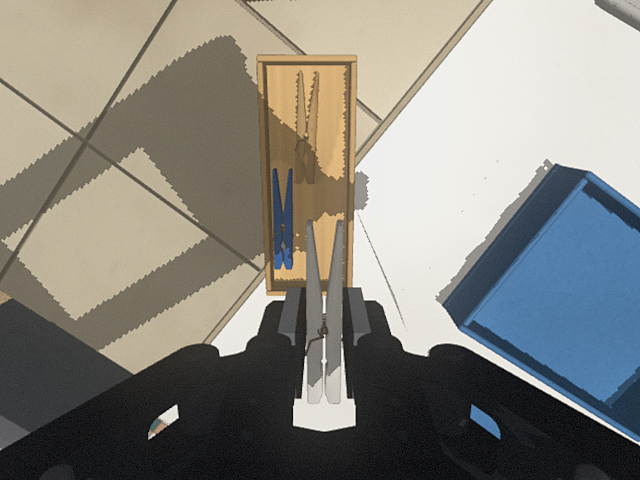

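```bash
python3 -m creep '0.1 -0.1 3 0 0 0 1;0.1 -0.1 6 0 0 0 1;0.1 -0.1 9 0 0 0 1;0.1 -0.1 11 0 0 0 1;0.1 -0.1 12 0 0 0 1;0.1 -0.1 12.3 0 0 0 1;0.1 -0.1 12.3 0 0 0 1;0.1 -0.1 12.3 0 0 0 2;0.1 -0.1 12.3 0 0 0 2.6;0.1 -0.1 12.3 0 0 0 2.6;0.1 -0.1 10 0 0 0 2.6;0.1 -0.1 6 0 0 0 3;0.1 -0.1 2 0 0 0 6;0.1 -0.1 0 0 0 0 8.5;0.1 -0.1 0 0 0 0 8.5;0.1 -0.1 0 0 0 0 8.5'
python3 - <<'E'
from h import *
snap("wrist","w24"); print(tool()[0],r.sense()["tcp_rot"])
E
```

```text
time: 36.8
tool_pos: [491.8, -104.8, 152.9]
tcp_rot: [179.8, 0.0, 38.9]
ft_force: [-0.3, 0.5, -1.1]
finger_gap: 84.1
[ 491.01529638 -104.47982378  151.62616763] [1.79874868e+02 9.45250975e-02 3.89281806e+01]
```

View pics/w24.png

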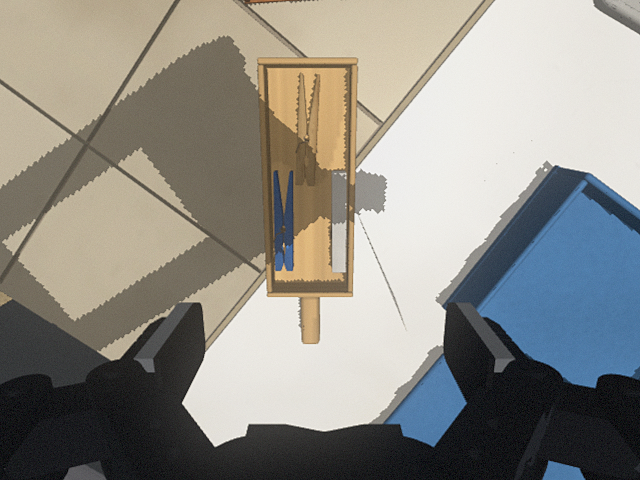

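Run:
```python
from h import *
im=cv2.imread("pics/w24.png"); cv2.imwrite("pics/w24z.png",cv2.resize(im[150:350,240:400],None,fx=3,fy=3,interpolation=cv2.INTER_CUBIC))
ci=imaging.camera_info("wrist")
A=ray(ci,(307.5,59.5),24)[:2]; B=ray(ci,(309.5,296),24)[:2]; d=A-B; print(A,B,np.linalg.norm(d),np.degrees(np.arctan2(d[1],d[0])))
print((A+B)/2)
```

```text
[565.59427329 -29.39365948] [ 443.32847864 -127.86635443] 156.98979646068727 38.84791872595269
[504.46137597 -78.63000695]
```

View pics/w24z.png

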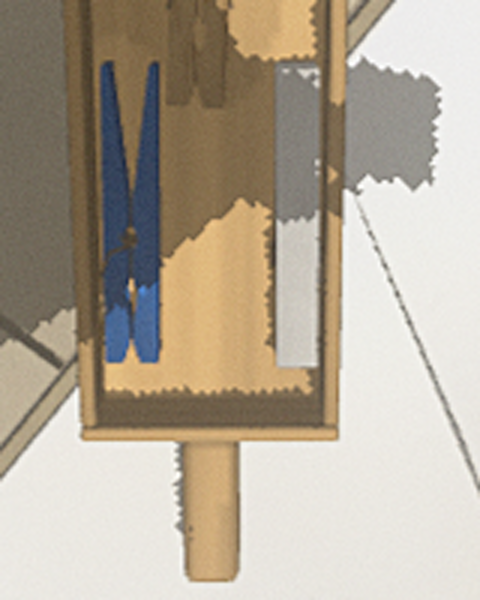

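All three pegs are inside; the white one lies on its side by the right wall, below the rim. I'll grip the tray towards its pull end, lift it slightly and line it up.

Run:
```python
from h import *
print(delta([473.1,-104,4],38.8))
```

```text
(array([-1.34, -1.2 , 14.76]), array([0.1, 0.1, 0.1]))
```

```bash
python3 -m creep '-1.3 -1.2 2 0 0 0 8.5;-1.3 -1.2 5 0 0 0 8.5;-1.3 -1.2 8 0 0 0 8.5;-1.3 -1.2 11 0 0 0 8.5;-1.3 -1.2 13 0 0 0 8.5;-1.3 -1.2 14.3 0 0 0 8.5;-1.3 -1.2 14.7 0 0 0 8.5;-1.3 -1.2 14.7 0 0 0 8.5;-1.3 -1.2 14.7 0 0 0 7;-1.3 -1.2 14.7 0 0 0 5.5;-1.3 -1.2 14.7 0 0 0 5.5;-1.3 -1.2 14.7 0 0 0 5.5;-1.3 -1.2 14.7 0 0 0 5.5;-1.3 -1.2 14.7 0 0 0 5.5;-1.3 -1.2 14.7 0 0 0 5.5' 60
python3 - <<'E'
from h import *
print(tool()[0]);print(delta([487.4,-100.1,12],41.9))
E
```

```text
time: 38.35
tool_pos: [474.9, -104.3, 6.4]
tcp_rot: [179.7, -0.0, 38.9]
ft_force: [-1.2, -0.6, 6.6]
finger_gap: 60.3
[ 474.93230511 -104.32818514    6.42601539]
(array([ 1.24,  0.46, -0.56]), array([ 0.3,  0. , -3. ]))
```

```bash
python3 -m creep '0 0 -0.3 0 0 0 5.5;0 0 -0.7 0 0 0 5.5;0.4 0.2 -0.7 0 0 -1 5.5;0.8 0.3 -0.7 0 0 -2 5.5;1.2 0.5 -0.7 0 0 -3 5.5;1.2 0.5 -0.7 0 0 -3 5.5;1.2 0.5 -0.7 0 0 -3 5.5'
python3 - <<'E'
from h import *
snap("wrist","w25"); snap("scene","s25"); p,R=tool();print(p,r.sense()["tcp_rot"])
ci=imaging.camera_info("scene")
im=cv2.imread("pics/s25.png"); cv2.imwrite("pics/s25z.png",cv2.resize(im[170:330,230:400],None,fx=3.5,fy=3.5,interpolation=cv2.INTER_CUBIC))
E
```

```text
time: 39.05
tool_pos: [487.3, -100.5, 13.2]
tcp_rot: [179.7, 0.0, 41.9]
ft_force: [0.1, -0.3, -1.9]
finger_gap: 60.6
[ 487.10682809 -100.57208127   13.18554531] [1.79740367e+02 3.54747147e-02 4.19253607e+01]
```

View pics/w25.png

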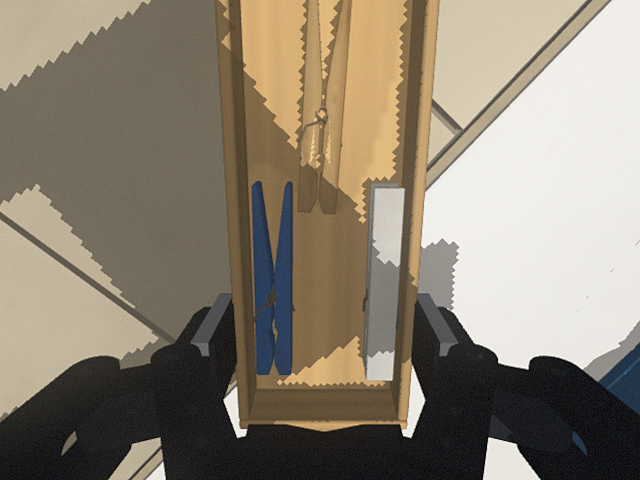

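View pics/s25z.png

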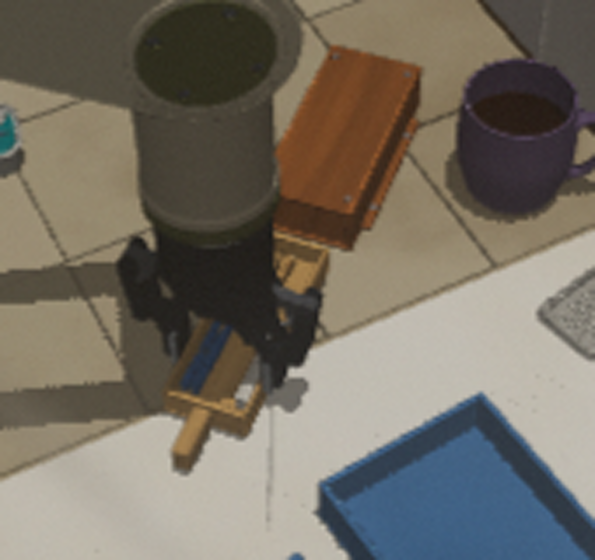

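```bash
python3 -m creep '0.5 0 0 0 0 0 5.5;1 0 0 0 0 0 5.5;1.5 0 0 0 0 0 5.5;2 0 0 0 0 0 5.5;2.4 0 0 0 0 0 5.5;2.8 0 0 0 0 0 5.5;3.2 0 0 0 0 0 5.5;3.6 0 0 0 0 0 5.5;4 0 0 0 0 0 5.5;4 0 0 0 0 0 5.5'
python3 - <<'E'
from h import *
snap("wrist","w26"); p,R=tool();print(p,r.sense()["ft_force"])
snap("top","t26")
E
```

```text
time: 40.15
tool_pos: [517.3, -73.5, 13.3]
tcp_rot: [179.7, 0.0, 41.9]
ft_force: [-0.6, -0.3, -2.0]
finger_gap: 60.2
[517.03241073 -73.68912191  13.17068523] [-1.00988357  0.07323803 -1.67739518]
```

View pics/w26.png

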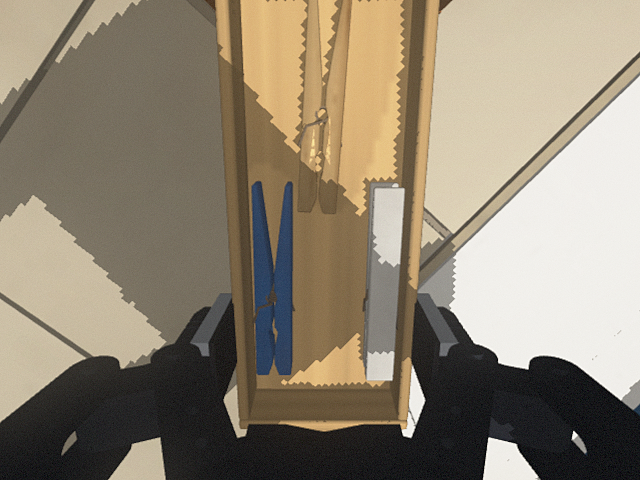

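No contact force while entering. I'll go further.

```bash
python3 -m creep '0.5 0 0 0 0 0 5.5;1 0 0 0 0 0 5.5;1.5 0 0 0 0 0 5.5;2 0 0 0 0 0 5.5;2.5 0 0 0 0 0 5.5;3 0 0 0 0 0 5.5;3.5 0 0 0 0 0 5.5;3.5 0 0 0 0 0 5.5'
python3 - <<'E'
from h import *
snap("wrist","w27"); p,R=tool();print(p,r.sense()["ft_force"])
E
```

```text
time: 41.05
tool_pos: [543.5, -49.9, 13.2]
tcp_rot: [179.7, 0.0, 42.0]
ft_force: [0.2, -0.1, -2.5]
finger_gap: 60.4
[543.08951807 -50.1488251   13.06056183] [-0.12893752 -0.63365505 -1.58865097]
```

View pics/w27.png

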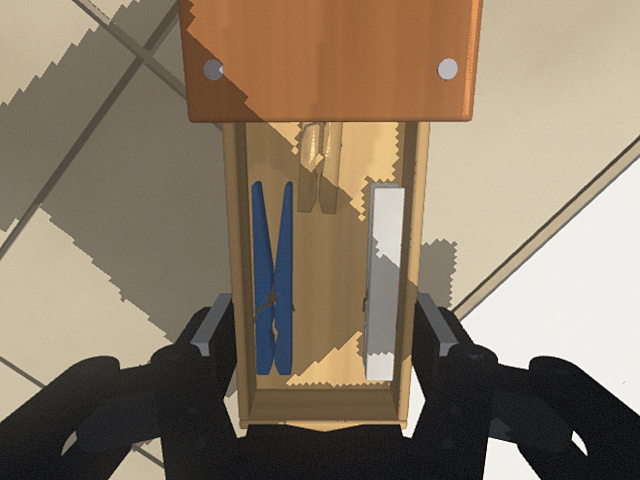

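The tray is about 50 mm into the sleeve and centred to 1–2 mm, with no force. I'll push on, then lower, and regrip at the pull.

```bash
python3 -m creep '0.5 0 0 0 0 0 5.5;1 0 0 0 0 0 5.5;1.5 0.05 0 0 0 0 5.5;2 0.1 0 0 0 0 5.5;2.5 0.1 0 0 0 0 5.5;3 0.1 0 0 0 0 5.5;3.5 0.1 0 0 0 0 5.5;3.7 0.1 0 0 0 0 5.5;3.7 0.1 0 0 0 0 5.5'
python3 - <<'E'
from h import *
snap("wrist","w28"); p,R=tool();print(p,r.sense()["ft_force"])
E
```

```text
time: 42.0
tool_pos: [571.5, -25.9, 13.1]
tcp_rot: [179.7, 0.0, 42.0]
ft_force: [0.6, -0.3, -1.2]
finger_gap: 60.2
[571.29256352 -26.07020125  12.98168373] [-0.16059121  0.27844775 -1.7138553 ]
```

View pics/w28.png

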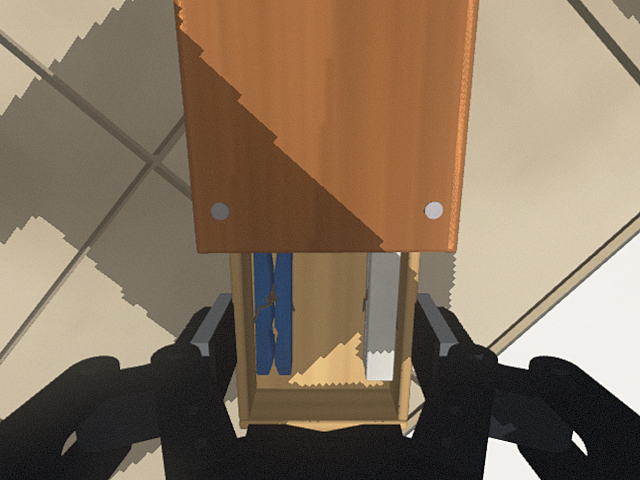

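```bash
python3 -m creep '0.4 0 0 0 0 0 5.5;0.8 0 0 0 0 0 5.5;1.2 0 0 0 0 0 5.5;1.2 0 0.2 0 0 0 5.5;1.2 0 0.35 0 0 0 5.5;1.2 0 0.4 0 0 0 5.5;1.2 0 0.4 0 0 0 7;1.2 0 0.4 0 0 0 8;1.2 0 0.4 0 0 0 8;1.2 0 -2 0 0 0 8;1.2 0 -5 0 0 0 8;1.2 0 -8 0 0 0 8;-2 0 -8 0 0 0 6;-4.8 0 -8 0 0 0 4;-4.8 0 -8 0 0 0 4;-4.8 0 -8 0 0 0 4'
python3 - <<'E'
from h import *
snap("wrist","w29"); p,R=tool();print(p,r.sense()["ft_force"])
E
```

```text
time: 43.65
tool_pos: [535.4, -58.2, 93.3]
tcp_rot: [179.7, 0.0, 41.9]
ft_force: [0.6, 0.1, 0.5]
finger_gap: 40.3
[535.84373236 -57.82897601  93.30816605] [-0.6613262   0.52459952 -1.048863  ]
```

View pics/w29.png

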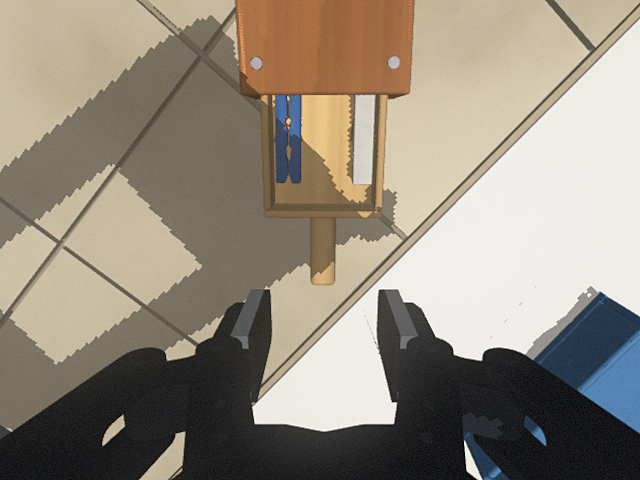

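The pull runs from (322,217) to (322,285) and is centred between the open fingers. Both rear pegs lie inside.

Run:
```python
from h import *
ci=imaging.camera_info("wrist")
A=ray(ci,(322,218),22); B=ray(ci,(322.5,284),22); print(A,B,np.linalg.norm(A-B)); c=(A+B)/2
print(delta([c[0],c[1],6],41.9)); m=ray(ci,(325,95),42); print(m)
```

```text
[548.51280771 -43.14906692  22.        ] [520.31016969 -68.83377733  22.        ] 38.14568311309074
(array([ 0.02, -0.28,  8.73]), array([0.3, 0. , 0. ]))
[595.17333795  -3.09158694  42.        ]
```

```bash
python3 -m creep '-0.6 -0.3 2 0 0 0 4;-0.6 -0.3 4 0 0 0 4;-0.6 -0.3 6 0 0 0 4;-0.6 -0.3 7.5 0 0 0 4;-0.6 -0.3 8.3 0 0 0 4;-0.6 -0.3 8.6 0 0 0 4;-0.6 -0.3 8.6 0 0 0 4;-0.6 -0.3 8.6 0 0 0 2;-0.6 -0.3 8.6 0 0 0 1;-0.6 -0.3 8.6 0 0 0 1;-0.6 -0.3 8.6 0 0 0 1;-0.6 -0.3 8.6 0 0 0 1;-0.6 -0.3 8.6 0 0 0 1' 50
python3 - <<'E'
from h import *
p,R=tool();print(p,r.sense()["ft_force"])
E
```

```text
time: 45.0
tool_pos: [530.3, -60.0, 7.8]
tcp_rot: [179.7, -0.0, 41.9]
ft_force: [1.6, -1.0, 2.0]
finger_gap: 12.6
[530.26073155 -60.02525148   7.83354631] [ 1.5938103  -0.95672914  1.96120764]
```

```bash
python3 -m creep '0 0 -0.2 0 0 0 1;0.4 0 -0.25 0 0 0 1;0.8 0 -0.25 0 0 0 1;1.2 0 -0.25 0 0 0 1;1.6 0 -0.25 0 0 0 1;2 0 -0.25 0 0 0 1;2.4 0 -0.25 0 0 0 1;2.8 0 -0.25 0 0 0 1;3.2 0 -0.25 0 0 0 1;3.2 0 -0.25 0 0 0 1'
python3 - <<'E'
from h import *
snap("wrist","w30"); p,R=tool();print(p,r.sense()["ft_force"])
E
```

```text
time: 46.0
tool_pos: [554.5, -38.3, 10.5]
tcp_rot: [179.6, -0.1, 42.0]
ft_force: [0.4, 0.2, -2.5]
finger_gap: 12.8
[554.26496173 -38.4553015   10.37935295] [ 0.36514627 -0.68368422 -1.6213645 ]
```

View pics/w30.png

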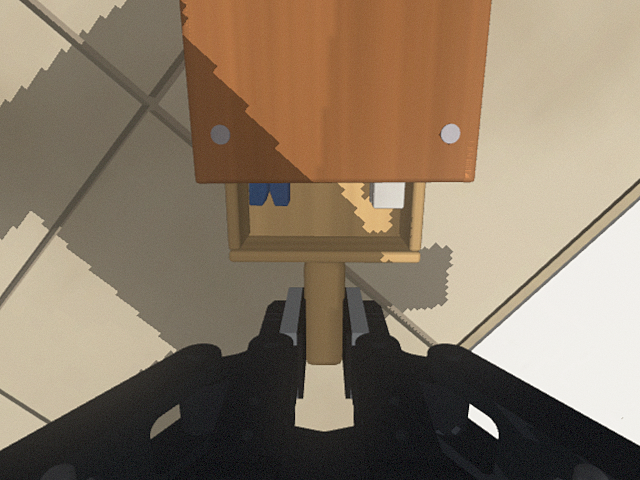

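```bash
python3 -m creep '0.4 0.1 0 0 0 0 1;0.8 0.2 0 0 0 0 1;1.2 0.2 0 0 0 0 1;1.6 0.2 0 0 0 0 1;2 0.2 0 0 0 0 1;2.4 0.2 0 0 0 0 1;2.6 0.2 0 0 0 0 1;2.6 0.2 0 0 0 0 1'
python3 - <<'E'
from h import *
snap("wrist","w31"); p,R=tool();print(p,r.sense()["ft_force"])
E
```

```text
time: 46.85
tool_pos: [575.1, -22.3, 10.4]
tcp_rot: [179.7, -0.0, 42.0]
ft_force: [-0.9, -0.2, -2.5]
finger_gap: 12.5
[574.95936965 -22.46507082  10.35949868] [ 0.4139964   0.44997346 -2.43014503]
```

View pics/w31.png

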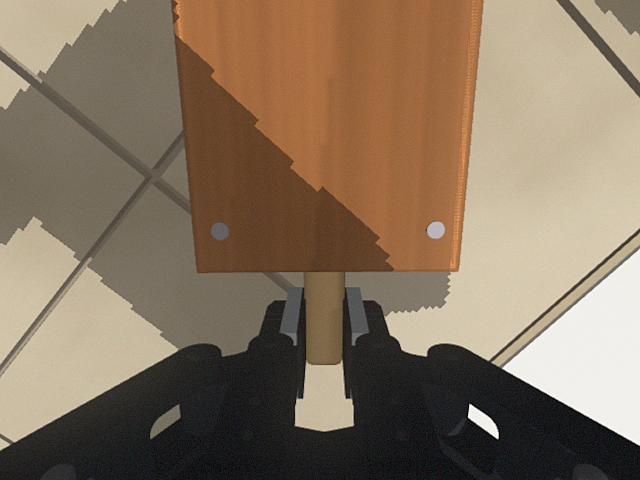

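```bash
python3 -m creep '0.2 0 0.1 0 0 0 1;0.3 0 0.1 0 0 0 1;0.4 0 0.1 0 0 0 1;0.5 0 0.1 0 0 0 1;0.5 0 0.1 0 0 0 1'; python3 -m creep '0.15 0 0 0 0 0 1;0.3 0 0 0 0 0 1;0.3 0 0 0 0 0 1'
```

```text
time: 47.4
tool_pos: [577.9, -19.8, 9.0]
tcp_rot: [179.7, 0.1, 42.0]
ft_force: [-3.4, -4.9, -0.9]
finger_gap: 12.7
time: 47.7
tool_pos: [577.9, -19.8, 8.5]
tcp_rot: [179.8, 0.4, 42.0]
ft_force: [-10.9, -10.6, 4.2]
finger_gap: 12.2
```

```bash
python3 -m creep '0 0 0 0 0 0 1.2;0 0 0 0 0 0 3;0 0 0 0 0 0 3.5;0 0 0 0 0 0 3.5;0 0 -3 0 0 0 3.5;-1 0 -7 0 0 0 3.5;-4 0 -11 0 0 0 3.5;-4 0 -11 0 0 0 3.5;-4 0 -11 0 0 0 3.5'
python3 - <<'E'
from h import *
snap("wrist","w32"); p,R=tool();print(p,r.sense()["ft_force"])
im=cv2.imread("pics/w32.png"); cv2.imwrite("pics/w32z.png",cv2.resize(im[100:330,200:440],None,fx=3,fy=2.5,interpolation=cv2.INTER_CUBIC))
E
```

```text
time: 48.6
tool_pos: [549.5, -46.0, 120.6]
tcp_rot: [179.6, 0.2, 41.9]
ft_force: [-0.3, 0.2, 0.4]
finger_gap: 35.3
[548.56905623 -45.52966397 118.89637364] [-0.15546373  0.27748759 -0.81724154]
```

View pics/w32.png

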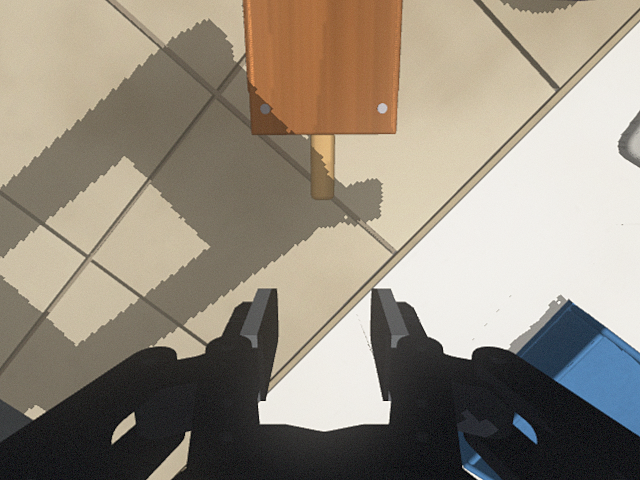

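```bash
python3 -m creep '0 0 0 0 0 0 8.5;0 0 0 0 0 0 8.5'
python3 - <<'E'
from h import *
ci,im=snap("wrist","w33")
g=im[:,:,:]; cv2.imwrite("pics/w33z.png",cv2.resize(im[90:240,240:420,::-1],None,fx=4,fy=4,interpolation=cv2.INTER_CUBIC)); print(tool()[0])
E
```

```text
time: 48.85
tool_pos: [547.7, -45.0, 117.1]
tcp_rot: [179.9, 0.4, 42.0]
ft_force: [-0.4, 0.6, -0.5]
finger_gap: 62.9
[547.83646241 -44.99872212 117.2730956 ]
```

View pics/w33z.png

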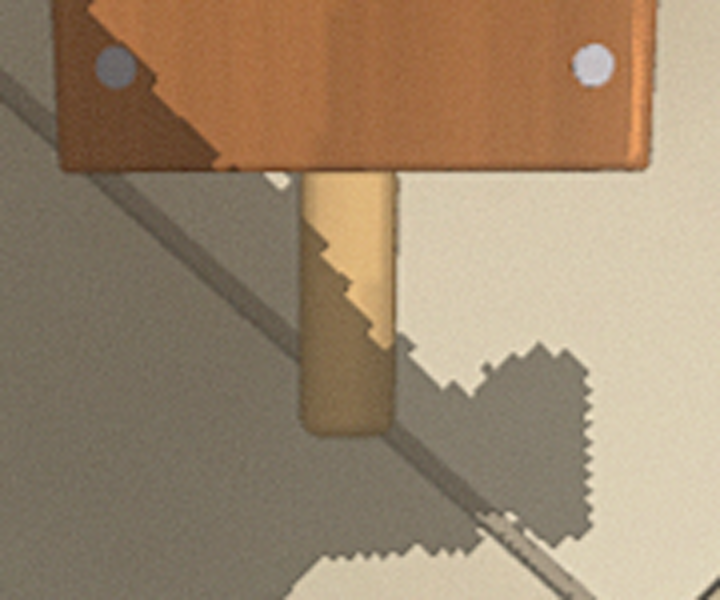

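Run:
```python
from h import *
ci=imaging.camera_info("wrist")
m=ray(ci,(328.7,132.5),42); t=ray(ci,(327,198.5),24.5); print(m,t,(m-t)[:2]@np.array([np.cos(np.radians(41.9)),np.sin(np.radians(41.9))]), (m-t)[:2]@np.array([-.668,.744]))
```

```text
[595.33762646  -3.4368292   42.        ] [566.7120216  -28.35331647  24.5       ] 37.94640958381469 -0.5840375153486612
```

The pull's tip is 37.9 mm out of the mouth (38 expected when home against the end wall), and the tray is centred to 0.6 mm. Now the lid.

Run:
```python
from h import *
print(delta([405,-345,190],5))
```

```text
(array([-30.74,  12.77,  -7.01]), array([ 0.3,  0.4, 37. ]))
```

```bash
python3 -m creep '-1 0.5 -4 0 0 5 6;-4 2 -7 0 0 10 6;-8 3.5 -7 0 0 15 6;-12 5 -7 0 0 20 6;-16 6.5 -7 0 0 25 6;-20 8 -7 0 0 30 6;-24 10 -7 0 0 35 6;-28 12 -7 0 0 37 6;-30.7 12.8 -7 0 0 37 6;-30.7 12.8 -7 0 0 37 6;-30.7 12.8 -7 0 0 37 6;-30.7 12.8 -7 0 0 37 6'
python3 - <<'E'
from h import *
snap("wrist","w34");snap("top","t34"); print(tool()[0],r.sense()["tcp_rot"])
E
```

```text
time: 50.1
tool_pos: [405.8, -343.9, 189.3]
tcp_rot: [179.7, 0.3, 5.0]
ft_force: [-0.6, 0.4, -0.6]
finger_gap: 59.7
[ 406.09030315 -343.78233121  189.63121638] [179.65936892   0.27786479   5.06667508]
```

View pics/w34.png

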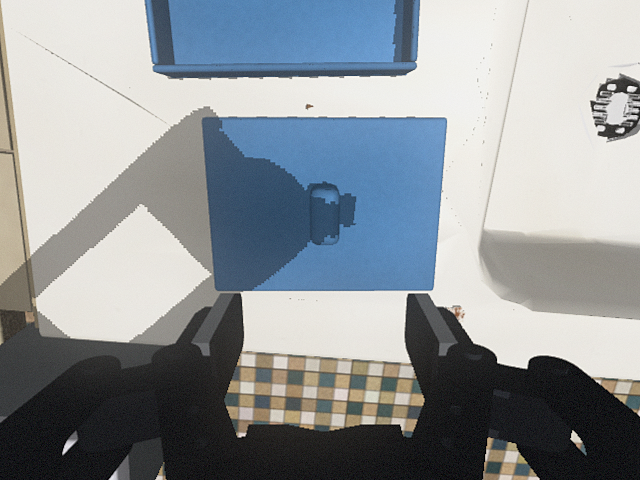

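View pics/t34.png

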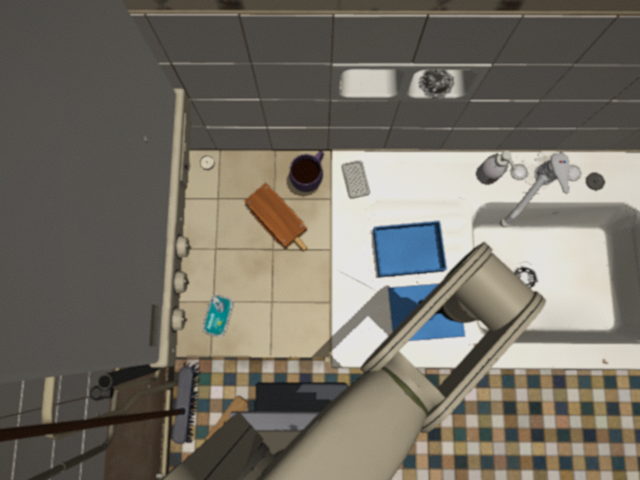

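The wrist view shows the lid's corners at (204,118), (446,118), (437,290) and (212,290), with the knob at (325,213). The top view shows the whole empty dish at (409,249) and the tray home with its pull out.

Run:
```python
from h import *
ci=imaging.camera_info("wrist")
P=np.array([ray(ci,uv,12) for uv in [(204,118),(446,118),(437,290),(212,290)]]); print(P.round(1),P.mean(0))
d=P[0]-P[1]; e=P[3]-P[2]; print(np.linalg.norm(d),np.linalg.norm(e),np.linalg.norm(P[1]-P[2]),np.degrees(np.arctan2(d[1],d[0]))-90,np.degrees(np.arctan2(e[1],e[0]))-90)
q=P.mean(0); print(delta([q[0],q[1],20],5))
ci=imaging.camera_info("top"); im=cv2.imread("pics/t34.png"); hsv=cv2.cvtColor(im,cv2.COLOR_BGR2HSV);H,S,V=[hsv[...,i].astype(int) for i in range(3)]
roi=np.zeros(H.shape,bool); roi[200:281,350:460]=1
c=big((H>98)&(H<118)&(S>120)&roi); print(rect([ray(ci,p,40)[:2] for p in c]))
cv2.imwrite("pics/t34z.png",cv2.resize(im[200:300,340:480],None,fx=5,fy=5,interpolation=cv2.INTER_CUBIC))
```

```text
[[ 467.1 -247.4   12. ]
 [ 483.2 -428.6   12. ]
 [ 344.  -445.    12. ]
 [ 327.6 -255.2   12. ]] [ 405.47492967 -344.03605164   12.        ]
181.8668657792579 190.49558253168308 140.13651623886088 5.09376539069676 4.966115116823502
(array([ 0.02, -0.08, 16.96]), array([0.3, 0.3, 0.1]))
(array([ 566.7, -301.2]), array([173. , 128.5]), -84.4)
```

View pics/t34z.png

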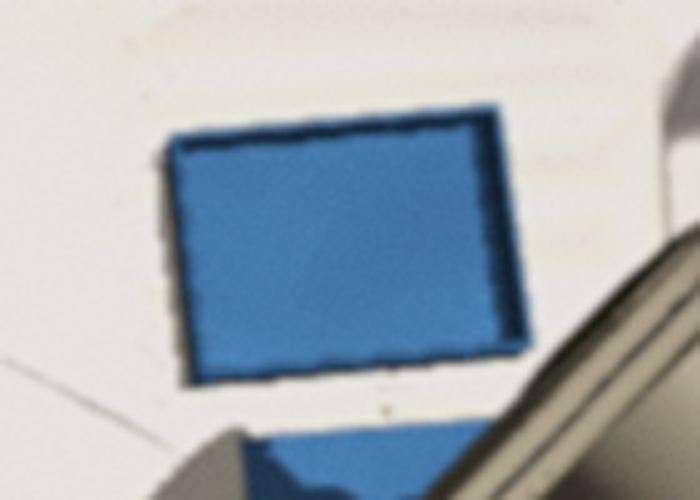

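```bash
python3 -m creep '0 -0.1 4 0 0 0 6;0 -0.1 8 0 0 0 6;0 -0.1 12 0 0 0 6;0 -0.1 15 0 0 0 6;0 -0.1 16.4 0 0 0 6;0 -0.1 16.9 0 0 0 6;0 -0.1 16.9 0 0 0 6;0 -0.1 16.9 0 0 0 4;0 -0.1 16.9 0 0 0 2;0 -0.1 16.9 0 0 0 1.5;0 -0.1 16.9 0 0 0 1.5;0 -0.1 16.9 0 0 0 1.5;0 -0.1 16.9 0 0 0 1.5;0 -0.1 16.9 0 0 0 1.5' 50
python3 -m creep '0 0 -1 0 0 0 1.5;0 0 -3 0 0 0 1.5;0 0 -5 0 0 0 1.5;0 0 -8 0 0 0 1.5;0 0 -10 0 0 0 1.5;0 0 -10 0 0 0 1.5'
python3 - <<'E'
from h import *
snap("wrist","w35");print(tool()[0],r.sense()["tcp_rot"],r.sense()["joint_pos"].round())
print(delta([567,-301.5,125],5.4))
E
```

```text
time: 51.6
tool_pos: [406.4, -345.1, 22.5]
tcp_rot: [179.5, 0.2, 5.1]
ft_force: [-0.9, -0.2, 6.1]
finger_gap: 21.1
time: 52.2
tool_pos: [408.3, -346.0, 126.8]
tcp_rot: [179.2, -0.1, 5.1]
ft_force: [0.8, -1.6, -2.6]
finger_gap: 21.1
[ 407.42118392 -345.12038774  124.40403189] [1.79349914e+02 2.07214393e-02 5.05341133e+00] [-45.   1. 103.  -0.  75.  40.]
(array([16.28, -2.94, -0.1 ]), array([ 0.7,  0. , -0.3]))
```

View pics/w35.png

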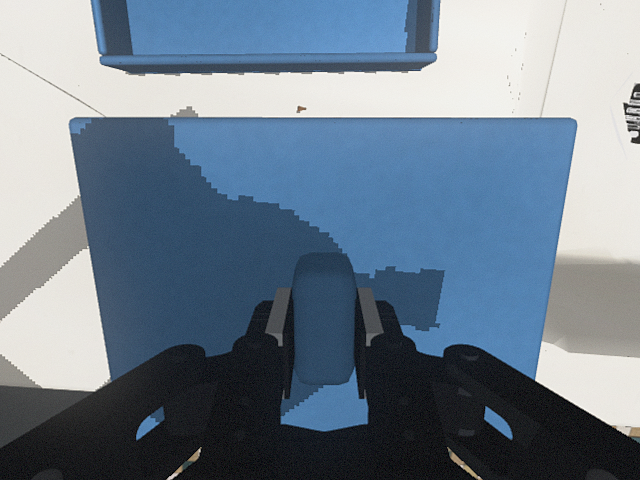

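```bash
python3 -m creep '3 -0.5 0 0.7 0 0 1.5;6 -1 0 0.7 0 0 1.5;9 -1.5 0 0.7 0 0 1.5;12 -2 0 0.7 0 0 1.5;15 -2.7 0 0.7 0 -0.3 1.5;16.3 -2.9 0 0.7 0 -0.3 1.5;16.3 -2.9 1 0.7 0 -0.3 1.5;16.3 -2.9 2.5 0.7 0 -0.3 1.5;16.3 -2.9 4 0.7 0 -0.3 1.5;16.3 -2.9 4.7 0.7 0 -0.3 1.5;16.3 -2.9 4.7 0.7 0 -0.3 1.5;16.3 -2.9 4.7 0.7 0 -0.3 1.5'
python3 - <<'E'
from h import *
print(tool()[0],r.sense()["tcp_rot"],r.sense()["finger_gap"])
print(delta([567.7,-301.5,56],5.4))
snap("wrist","w36"); snap("scene","s36")
im=cv2.imread("pics/s36.png"); cv2.imwrite("pics/s36z.png",cv2.resize(im[240:400,290:450],None,fx=3.5,fy=3.5,interpolation=cv2.INTER_CUBIC))
E
```

```text
time: 53.45
tool_pos: [566.8, -302.6, 76.9]
tcp_rot: [-179.9, 0.0, 5.3]
ft_force: [0.5, 0.9, -2.3]
finger_gap: 21.2
[ 566.82406775 -302.64749941   76.85717478] [-1.79933660e+02  4.02120526e-02  5.31582427e+00] 21.168307024697388
(array([ 0.1 , -0.1 ,  2.09]), array([-0.1,  0. , -0.1]))
```

View pics/s36z.png

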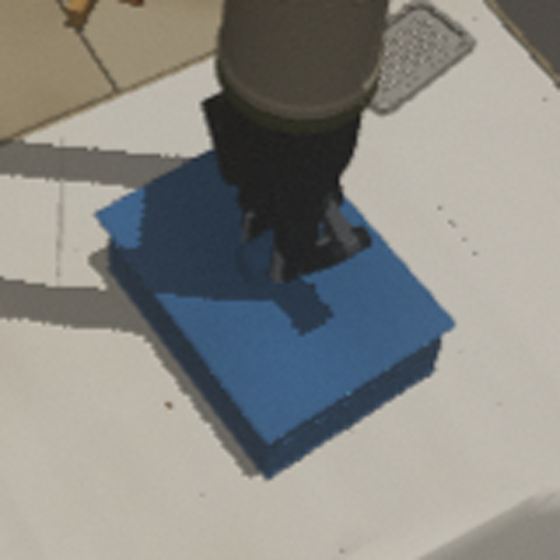

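The lid hovers over the dish, aligned, with a small gap visible. I'll lower it gently.

```bash
python3 -m creep '0.1 -0.1 0.5 0 0 0 1.5;0.1 -0.1 1 0 0 0 1.5;0.1 -0.1 1.3 0 0 0 1.5;0.1 -0.1 1.6 0 0 0 1.5;0.1 -0.1 1.8 0 0 0 1.5;0.1 -0.1 1.95 0 0 0 1.5;0.1 -0.1 2 0 0 0 1.5;0.1 -0.1 2 0 0 0 1.5'
```

```text
time: 54.35
tool_pos: [568.6, -301.9, 58.0]
tcp_rot: [180.0, -0.1, 5.3]
ft_force: [0.5, 0.3, -2.7]
finger_gap: 21.1
```

```bash
python3 -m creep '0 0 0.1 0 0 0 1.5;0 0 0.2 0 0 0 1.5;0 0 0.2 0 0 0 1.5'
python3 - <<'E'
from h import *
print(tool()[0],r.sense()["ft_force"])
E
```

```text
time: 54.65
tool_pos: [569.0, -302.0, 56.7]
tcp_rot: [180.0, -0.1, 5.3]
ft_force: [0.1, 1.5, 1.2]
finger_gap: 21.4
[ 569.02378008 -302.00859911   56.6829891 ] [0.11855235 1.51397062 1.16290474]
```

Contact at TCP 56.7 mm, as expected for a seated lid. Release, back off and check.

```bash
python3 -m creep '0 0 0 0 0 0 3;0 0 0 0 0 0 6;0 0 0 0 0 0 6;0 0 -3 0 0 0 6;0 0 -6 0 0 0 6;0 0 -10 0 0 0 6;0 0 -14 0 0 0 6;-4 0 -15 0 0 0 6;-8 0 -15 0 0 0 6;-8 0 -15 0 0 0 6;-8 0 -15 0 0 0 6'
python3 - <<'E'
from h import *
snap("wrist","w37"); snap("scene","s37"); print(tool()[0])
im=cv2.imread("pics/s37.png"); cv2.imwrite("pics/s37z.png",cv2.resize(im[170:400,270:450],None,fx=2.6,fy=2.6,interpolation=cv2.INTER_CUBIC))
E
```

```text
time: 55.75
tool_pos: [488.6, -309.6, 206.7]
tcp_rot: [179.9, -0.1, 5.3]
ft_force: [0.8, -0.3, 0.3]
finger_gap: 59.9
[ 489.80304337 -309.4900394   206.84530094]
```

View pics/w37.png

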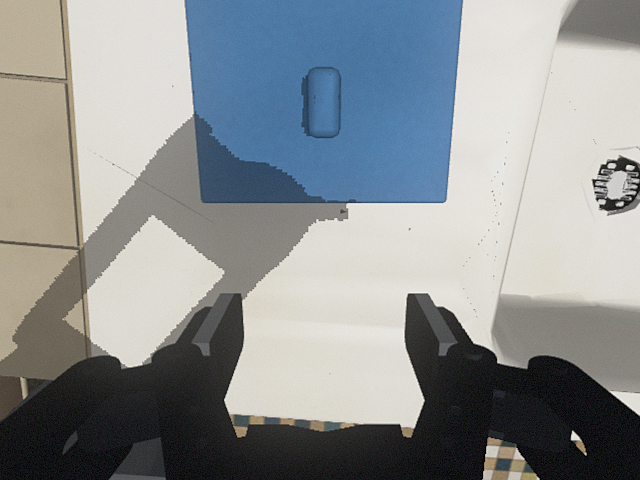

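View pics/s37z.png

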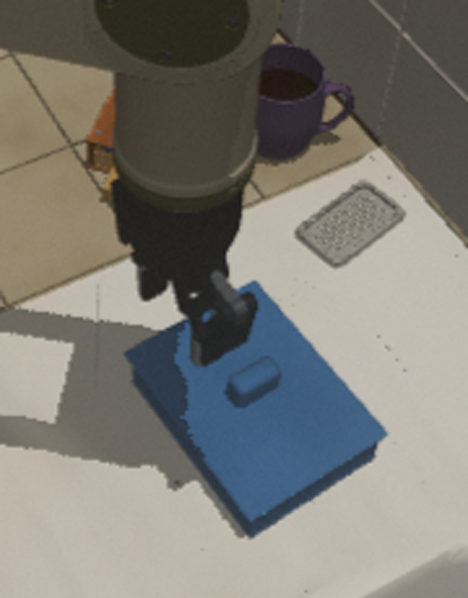

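```bash
python3 -m creep '-2 4 -2 0 0 0 6;-4 8 -4 0 0 0 6;-6 12 -4 0 0 0 6;-8 16 -4 0 0 0 6;-9 20 -4 0 0 0 6;-9 22 -4 0 0 0 6;-9 22 -4 0 0 0 6;-9 22 -4 0 0 0 6'
python3 - <<'E'
from h import *
ci,_=snap("top","t38"); ci2,_=snap("scene","s38"); print(tool()[0])
im=cv2.imread("pics/t38.png"); hsv=cv2.cvtColor(im,cv2.COLOR_BGR2HSV);H,S,V=[hsv[...,i].astype(int) for i in range(3)]
roi=np.zeros(H.shape,bool); roi[200:290,350:460]=1
c=big((H>98)&(H<118)&(S>120)&roi); print("lid",rect([ray(ci,p,46)[:2] for p in c]))
im2=cv2.imread("pics/s38.png")
a=cv2.resize(im[150:300,230:470],None,fx=3.2,fy=3.2,interpolation=cv2.INTER_CUBIC); cv2.imwrite("pics/t38z.png",a)
cv2.imwrite("pics/s38z.png",cv2.resize(im2[170:390,270:450],None,fx=2.6,fy=2.6,interpolation=cv2.INTER_CUBIC))
E
```

```text
time: 56.65
tool_pos: [421.3, -536.8, 246.0]
tcp_rot: [-180.0, -0.1, 5.4]
ft_force: [-0.5, 0.7, -0.8]
finger_gap: 60.0
[ 421.5029793  -535.97665997  246.58935533]
lid (array([ 567.9, -301.4]), array([180.8, 136.7]), -84.8)
```

View pics/t38z.png

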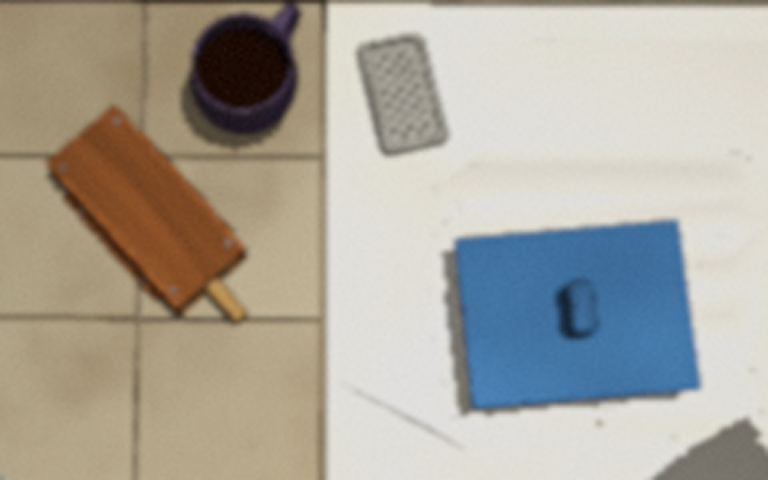

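View pics/s38z.png

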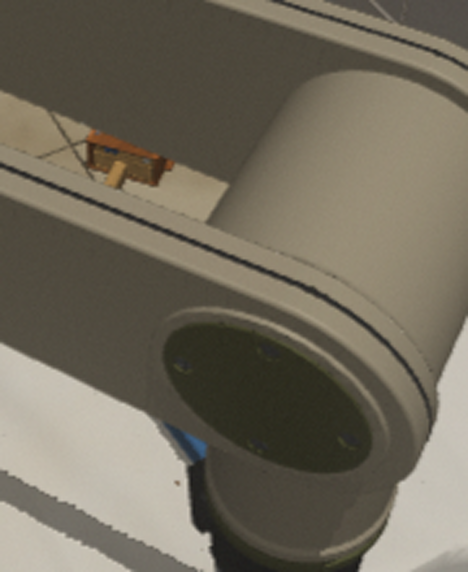

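Everything is in place: the lid is at (568,-301), yaw 5.2°, with the same apparent size at 46 mm height as at the start, and the tray is home. Handing in.

Run:
```python
from bench import r
print(r.hand_in(), r.sense()["time"])
```

```text
the job is handed in; nothing more can be done
the job is handed in; nothing more can be done
```

I finished the job and handed it in at about 57 s. I pulled the tray out, turned it round and stood it on the worktop, then laid the lid beside the dish. The three pegs (wooden, blue and white) went into the tray. The tray then went back into the sleeve with its pull outward, and the lid went back on the dish.

- **Peg mended:** The blue peg first came to rest on the tray's end rim, so I regripped it and laid it flat inside. The white peg lies on its side, below the rim.
- **Tray:** It met the end wall with about 15 N. The pull sticks 37.9 mm out of the mouth, where 38 mm is expected when fully home.
- **Lid:** It measured at (568, -301) with a yaw of 5.2°. The dish, measured before the lid went on, was at about (567, -301) with a yaw of 5.3–5.6°. The lid's height on contact and its outline match a seated lid.
- **Bystanders:** I did not touch the mug, the soap tray or the tin. I saw no knock to the tray or lid and no slackened grip.
- **Not checked:** The pegs cannot be seen in the closed sleeve. I last saw the blue and white ones inside the tray as it went in, and the wooden one when the tray was part-way in. In the final scene-camera picture the arm hid the lid, so the last lid check rests on the top view.

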